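Grease the slab roller's gearbox

ROBOT

A 6-joint arm with a two-finger parallel gripper is mounted at the origin on the work surface. World frame = base frame: x ahead of the robot, y to its left, z up, the work surface at z = 0. Lengths are in mm, angles in rad, forces in N, time in s.
With the tool pointing down it reaches from about 350 to 975 mm from the base axis. Payload 7.1 kg.
Tool frame: the origin (TCP) lies at the very end of the fingers, on their centre line; the grasp point (between the pads) lies 19 mm behind it; z points along the fingers, y is the direction in which the jaws open and shut (so a half turn about z gives the same grasp; the last joint's range is limited). The gripper opens to 88 mm and grips with 3 to 60 N. Pads are 20 mm wide; open, the fingers measure 115 mm over their backs; the gripper's body (75 mm by 178 mm) begins 61 mm behind the grasp point.
Start: joints at [1.105, 0.423, 1.63, -0, 1.089, -0.019], TCP at [270.019, 563.644, 222.675] pointing down, gripper open.
Joint ranges: [-3, 3], [-0.9, 2.11], [0.09, 2.58], [-1.31, 4.45], [0.11, 2.69], [-2.54, 2.54]. Speed limits (rad/s): [2.39, 2.39, 3.01, 3.14, 3.14, 3.14].

INTERFACE

Orientations are given as a unit quaternion [x, y, z, w].
In Python, from workcell import manip gives the robot as it stands.
- The arm moves only by the tool apply_moves, never from a script. Its argument "commands" is a list of rows, each a list of 7 numbers: the opening, from 0 (shut) to 1 (fully open), then the shift along the tool's x, y, z in mm, then the turn, a rotation vector about the tool's x, y, z in rad. A call has 1 to 5 rows; each row is the pose to reach, as a shift and turn from the pose commanded when the call began, along the tool's axes at that moment; what a row does not reach only later rows make up. A row lasts 1/12 s, in which the tool goes at most 41.7 mm and 7.16 degrees, less where a joint would pass 70% of its speed; a pose out of reach is approached as far as the arm can. A call with a gripper value outside its range is refused whole. The fingers move at their own pace and stop on an object; the grip force is fixed at half the most. Time passes only in rows, so rows that repeat a pose let the fingers close. It gives the time, the measured TCP pose, the force and the opening at its end, in the units of the state.
- manip.read_state(): the state, without advancing time (a new reading comes with each control period).
- manip.snapshot(name): name is "scene" or "side" or "wrist"; returns the picture (480x640x3 uint8, red, green, blue); there is no depth.
- manip.calibration(name): a dict with "intrinsics" (3x3 intrinsics, pixels), "k1" (the pictures are not rectified: a ray, as slopes to the right and down, at radius r is drawn at 1 + k1 r^2 times it, then the intrinsics apply), "view" (4x4, takes a point from world to camera coordinates); the wrist camera has in their place "tool_from_camera" (4x4, takes a point from camera to tool coordinates, whose origin is the TCP and whose axes are the flange's). Camera axes: x right, y up, looking along -z (the intrinsics and any distortion apply to the point x, -y, -z); pixel columns grow to the right and rows downward; lengths in mm; the calibration is good to about 2 mm. A picture is of the moment at which its call begins: read the wrist's pose just before it. calibration takes no time and is no camera call.
- manip.sign_off(): hands the job in, once; it reports no verdict.
The state is a dict: "clock": time; "joint_pos": joint angles; "qvel": joint speeds; "tau": joint torques, N m; "tool_pos": TCP position; "tcp_rot": TCP orientation; "force": force on the tool from outside, world axes, zero at the start; "moment": the same for the moment, N m; "grip_width": opening from 0.0 (shut) to 1.0 (fully open).
Only numpy, scipy, OpenCV 4.12 (cv2) and the standard library are available. Lean on these libraries where they do the work, as an engineer would, in place of code of your own. Each camera call takes 0.05 s, during which the arm holds its last target.

TASK

The slab roller's gearbox is due for greasing: first fold its hinged cover up until it stands upright, and leave it standing so. Then take the push-type grease gun from its wooden stand, put its open nose squarely over the tilted grease nipple and press until it snaps on and is fully home against the nipple's spring. Finish like that, still gripping the gun and pressing it home; leave the mug, bottle, bowl and wooden rib alone.

Things in the scene. Friction and masses are not known exactly. Their poses are not given: they have to be found in the camera images.
- gearbox: Grey gearbox, fixed, on a dark foot plate 200 x 150 x 12 mm. Origin: centre of the plate's underside; z up, x from front (greasing bay, robot side) to back. Housing at x +15 to +93, y -62 to +62 mm, top 96 mm up; 24 mm shaft stub out of its +y side to y +105 mm. In front, between two low cheeks (y +-58 mm, top 42 mm up), the nipple.
- cover (a joint): Hinge of the gearbox's flat aluminium cover (95 mm from hinge to free edge, 112 mm wide, 4 mm thick), rad. 0: flat, over the nipple; 1.571: upright; stop at 2.2. Starts partly raised, 0.15 to 0.55. Stiff: it stays where it is left and takes about 0.35 N m (2.7 N at the bar) to turn.
- cover_hinge (a point): Point on the hinge line of the cover, 100 mm above the work surface, gearbox x +20 mm, y 0; the hinge line runs along gearbox y.
- cover_bar (a point): Middle of the cover's handle: a round steel bar, 10 mm thick, 86 mm long, parallel to the hinge line and 130 mm from it, held at its ends by two arms from the cover's free edge; 30 mm clear between bar and edge. Pinched across (along gearbox x) it can turn between the fingers, so a gripper that keeps pointing down can carry it round its arc.
- nipple: Brass grease nipple on a grey boss 34 mm in diameter, fixed to the gearbox. Origin: centre of the boss's flat top, at gearbox (-50, 0, 50) mm; z is the nipple's axis, leaning 0.45 rad from vertical to the front (gearbox -x); y is gearbox y. Core 12.6 mm thick, 20 mm high, tapering to 8.4 mm at 26 mm. At 14 mm up two sprung steel beads stick out to 10 mm either side of the axis (along y).
- nipple_tip (a point): Rounded end of the steel pin, 5.6 mm thick, that sticks out of the nipple's end; when free 34 mm from the boss's flat top, on the axis. The point stays there when the pin is pushed in.
- valve (a joint): How far the nipple's pin is pushed in, m: 0 free, 0.006 to 0.007 when the gun's nose sits flat on the boss (fully home, a hard stop). Its spring gives about 5 N at first, 13 N fully home.
- gun: Push-type grease gun, loose, 0.26 to 0.46 kg, a round rod 146 mm long that starts upright, nose down. Origin: centre of its open nose; z along its axis from nose to grip. Barrel 32 mm in diameter to 95 mm, collar 48 mm in diameter from 95 to 100 mm, black grip above. The nose has a rounded mouth 21 mm wide at the rim, narrowing to 15.6 mm, then a 25 mm wide bore, floor 27 mm deep.
- gun_grip (a point): Middle of the gun's black round grip, 30 mm in diameter, 100 to 146 mm from the nose; this point is 123 mm from the nose on its axis. As the nose goes down the nipple, it meets the beads 16 mm from the boss, snaps over them at about 10 mm (about 5 N, then it pulls itself on), meets the sprung pin at 7 mm and lands flat on the boss at 0. Let go, it springs back and sags over.
- stand: Fixed wooden block, 76 x 76 x 50 mm, with a round hole 35 mm wide and 40 mm deep in its top, in which the gun stands (its nose 10 mm above the work surface, its grip from 110 to 156 mm). Origin: centre of its underside.
- mug: White mug, 76 mm wide, 85 mm tall; origin under its centre. Leave alone.
- glaze: Glaze bottle, 44 mm wide, 110 mm tall; origin under its centre. Leave alone.
- bowl: Small terracotta bowl, 100 mm wide, 45 mm tall; origin under its centre. Leave alone.
- rib: Flat wooden rib, 20 x 110 x 8 mm, lying; origin under its centre. Leave alone.

How it is judged:
By the outcome, as a careful person would: the job done as asked, in the order asked, and still so for the second after the job is handed in, while the arm keeps its last pose, push and grip.
It also fails if it takes over 61 s, if anything falls off the work surface, if the arm or the gripper's body presses on something with over 40 N, if the wrist force passes 120 N, or if a joint passes its speed limit or range.

## Working session

There is one attempt and no reset: what is moved stays moved. The work goes in short steps, Python scripts to look and compute and a tool call to move; the robot and the scene stay as the last step left them, time stands still between calls to the robot, and variables do not carry over. Pictures are saved under pics/ and viewed, and the job is handed in when it is done.

Besides the shell and the picture viewer there is one more tool, called after "Call:" as name(argument=value, ...) on one line, values as JSON. apply_moves: Moves the arm, as the interface text tells. Its arguments: {"type":"object","properties":{"commands":{"type":"array"}},"required":["commands"]}

```bash
mkdir -p pics; ls; python3 - <<'E'
from workcell import manip
import cv2
print(manip.read_state())
for n in ["scene","side","wrist"]:
    im=manip.snapshot(n); cv2.imwrite(f"pics/{n}0.png",im[:,:,::-1])
    print(n,manip.calibration(n))
E
```

```text
pics
{'clock': 0.0, 'joint_pos': array([ 1.10500328e+00,  4.23857195e-01,  1.63065608e+00,  9.16678675e-07,
        1.08857203e+00, -1.89909676e-02]), 'qvel': array([-1.04767101e-03, -8.09772602e-05, -1.90722698e-03,  1.10964150e-03,
       -2.52728446e-04, -1.22740765e-03]), 'tau': array([ 1.62019307e-03, -5.44639170e+01, -2.73663068e+01,  6.45788689e-02,
        2.28939706e-02, -8.54388918e-05]), 'tool_pos': array([269.78487887, 563.18422617, 221.90479767]), 'tcp_rot': array([ 2.21547566e-01,  9.75149280e-01, -7.24409998e-04, -1.79531007e-04]), 'force': array([-0.15255075, -0.39359164, -0.12609094]), 'moment': array([-0.0561537 ,  0.00384809,  0.06009248]), 'grip_width': 0.99855713437241}
scene {'intrinsics': array([[479.4188091 ,   0.        , 325.53898843],
       [  0.        , 479.4188091 , 245.65873208],
       [  0.        ,   0.        ,   1.        ]]), 'k1': -0.004696233571563789, 'view': array([[ 3.75504234e-01,  9.26783056e-01,  8.35084444e-03,
        -2.20163111e+02],
       [-7.71219447e-01,  3.07452119e-01,  5.57399103e-01,
         4.09324368e+02],
       [ 5.140205
[... 574 characters left out ...]
-01,  6.97649348e-01,
        -9.04198824e+02],
       [ 0.00000000e+00,  0.00000000e+00,  0.00000000e+00,
         1.00000000e+00]])}
wrist {'intrinsics': array([[405.7254614 ,   0.        , 318.12858107],
       [  0.        , 405.7254614 , 236.53346269],
       [  0.        ,   0.        ,   1.        ]]), 'k1': -0.06819902020039534, 'tool_from_camera': array([[-1.11265316e-03,  9.60189291e-01,  2.79347970e-01,
         7.67657891e+01],
       [ 9.99999318e-01,  1.16735216e-03, -2.94494557e-05,
        -1.00793774e+00],
       [-3.54374509e-04,  2.79347746e-01, -9.60189935e-01,
        -1.61591544e+02],
       [ 0.00000000e+00,  0.00000000e+00,  0.00000000e+00,
         1.00000000e+00]])}
```

View pics/scene0.png

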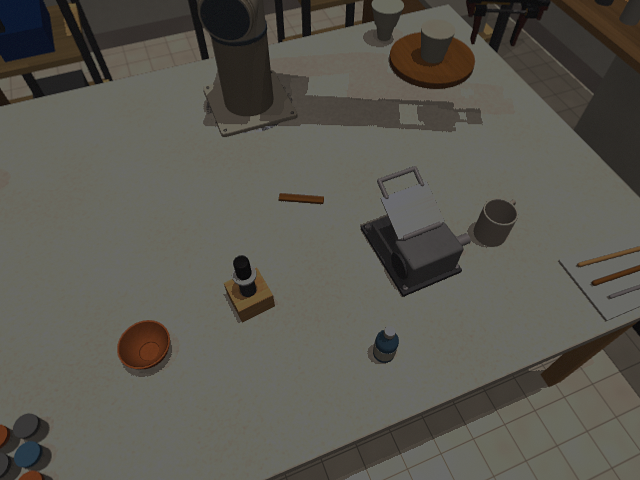

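View pics/side0.png

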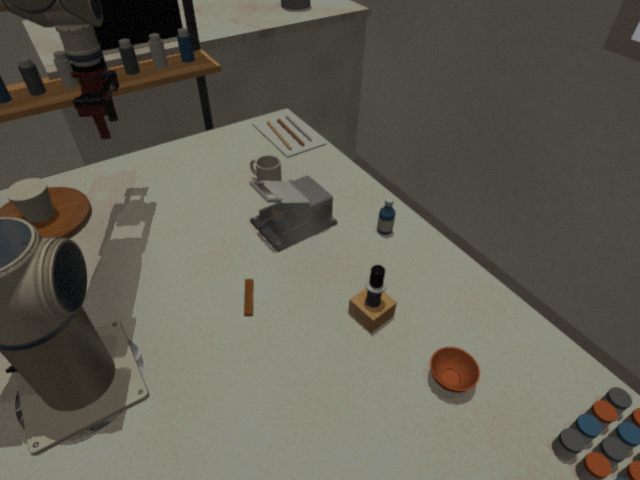

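View pics/wrist0.png

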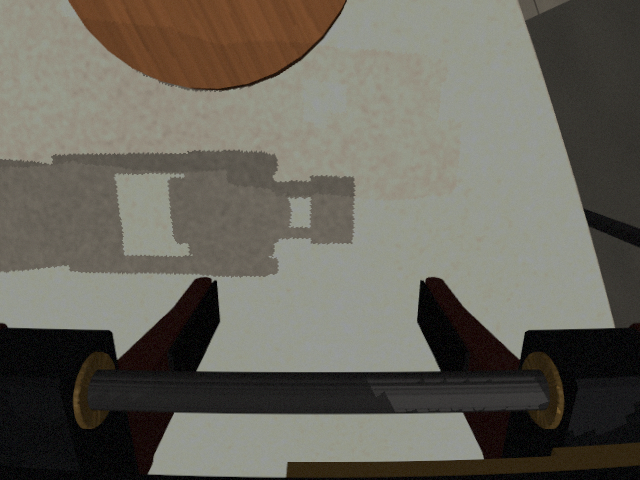

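Scene shows the gearbox at about (415,240), stand and gun at (247,285), rib (300,199), bowl (145,345), bottle (386,345) and mug (495,222). I'll zoom in next.

```bash
cat > h.py <<'E'
import numpy as np, cv2
from workcell import manip
from scipy.optimize import least_squares
from scipy.spatial.transform import Rotation as R
def cam(name,st=None):
    c=manip.calibration(name); K=c['intrinsics']; k1=c['k1']
    if 'view' in c: V=c['view']
    else:
        T=np.eye(4); T[:3,:3]=R.from_quat(st['tcp_rot']).as_matrix(); T[:3,3]=st['tool_pos']
        V=np.linalg.inv(T@c['tool_from_camera'])
    return K,k1,V
def proj(C,P):
    K,k1,V=C; P=np.atleast_2d(P); p=P@V[:3,:3].T+V[:3,3]
    p=p*[1,-1,-1]; return cv2.projectPoints(p,np.zeros(3),np.zeros(3),K,np.array([k1,0,0,0.]))[0][:,0]
def ray(C,uv):
    K,k1,V=C; s=cv2.undistortPoints(np.array([[uv]],float),K,np.array([k1,0,0,0.]))[0,0]
    d=V[:3,:3].T@np.array([s[0],-s[1],-1]); o=-V[:3,:3].T@V[:3,3]; return o,d
def onz(C,uv,z):
    o,d=ray(C,uv); return o+d*(z-o[2])/d[2]
def tri(obs):
    A=np.zeros((3,3));b=np.zeros(3);
    for C,uv in obs:
        o,d=ray(C,uv); d/=np.linalg.norm(d); M=np.eye(3)-np.outer(d,d); A+=M;b+=M@o
    x=np.linalg.solve(A,b)
    return x,[proj(C,x)[0]-uv for C,uv in obs]
def crop(src,dst,x,y,w,h,s,g=2.0):
    im=cv2.imread(src)[y:y+h,x:x+w]; im=np.clip(255*(im/255.)**(1/g),0,255).astype(np.uint8)
    cv2.imwrite(dst,cv2.resize(im,None,fx=s,fy=s,interpolation=cv2.INTER_CUBIC))
E
python3 - <<'E'
from h import *
crop('pics/scene0.png','pics/s_gb.png',350,160,130,140,4)
crop('pics/side0.png','pics/d_gb.png',240,165,110,90,6)
crop('pics/scene0.png','pics/s_gun.png',215,245,70,80,6)
crop('pics/side0.png','pics/d_gun.png',340,255,70,80,6)
E
```

```text
(no output)
```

View pics/s_gb.png

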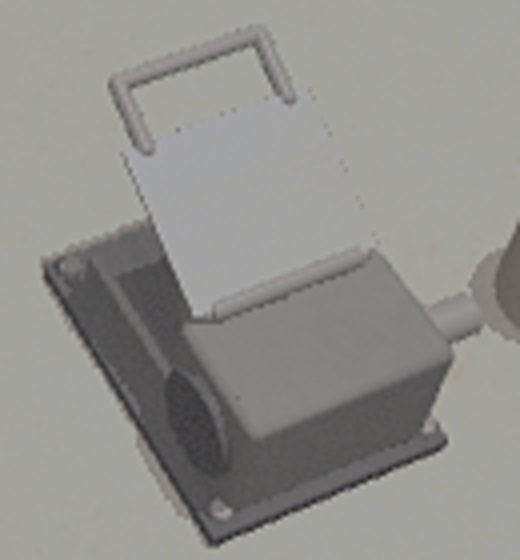

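View pics/d_gb.png

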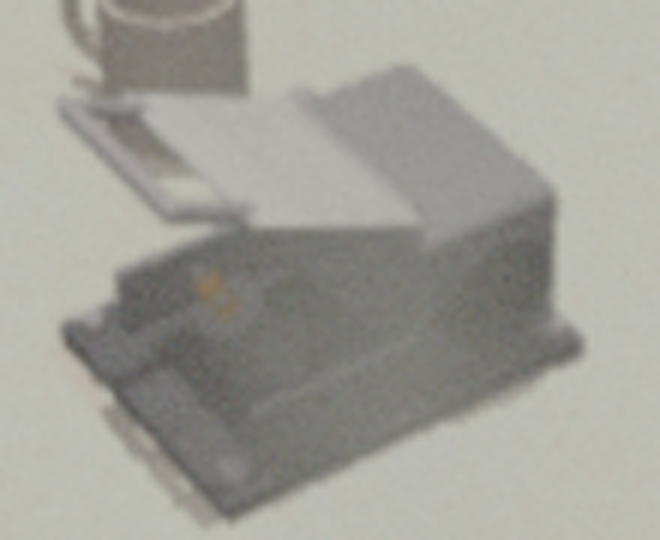

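View pics/s_gun.png

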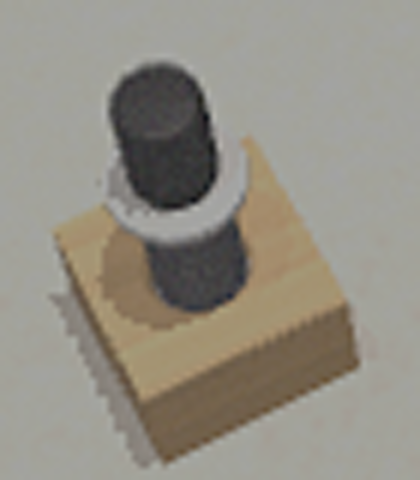

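View pics/d_gun.png

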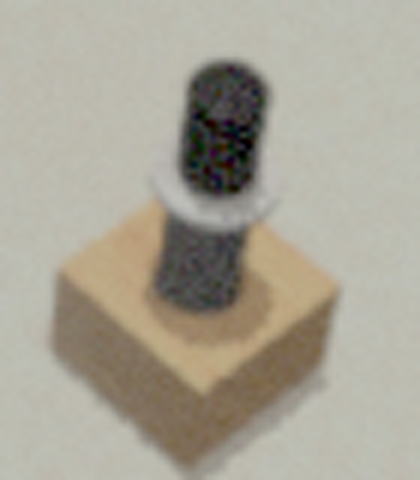

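```bash
cat > fit0.py <<'E'
from h import *
S=cam('scene');D=cam('side')
s=lambda a,b:(350+a/4-.4,160+b/4-.4); d=lambda a,b:(240+a/6-.4,165+b/6-.4)
def bar(th,y,r=130): return (20-r*np.cos(th),y,100+r*np.sin(th))
def pts(th): 
    return [(S,s(44,262),(-100,-75,10)),(S,s(212,545),(100,-75,0)),(S,s(446,442),(100,75,8)),
     (S,s(258,440),(93,-62,96)),(S,s(452,355),(93,62,96)),(S,s(187,328),(15,-62,96)),
     (S,s(116,82),bar(th,-40)),(S,s(262,32),bar(th,40)),
     (D,d(226,520),(-100,-75,0)),(D,d(66,330),(-100,75,10)),(D,d(584,350),(100,-75,8)),
     (D,d(554,195),(93,-62,96)),(D,d(407,66),(93,62,96)),
     (D,d(66,103),bar(th,40)),(D,d(172,213),bar(th,-40))]
def res(p):
    o=[]
    for C,uv,g in pts(p[3]):
        c,s_=np.cos(p[2]),np.sin(p[2]); w=(p[0]+c*g[0]-s_*g[1],p[1]+s_*g[0]+c*g[1],g[2])
        o+=list(proj(C,w)[0]-uv)
    return np.array(o)
r=least_squares(res,[550,150,0.,.4]); print(r.x); print(r.fun.reshape(-1,2).round(1))
gs=lambda a,b:(215+a/6-.4,245+b/6-.4); gd=lambda a,b:(340+a/6-.4,255+b/6-.4)
# grip top centre ; stand corners
print('griptop',tri([(S,gs(154,98)),(D,gd(229,92))]))
print('collar top',tri([(S,gs(177,182)),(D,gd(216,183))]))
print('top on z156',onz(S,gs(154,98),156),onz(D,gd(229,92),156))
for uv in [(57,232),(143,402),(355,308),(248,140)]: print(onz(S,gs(*uv),50))
for uv in [(58,272),(205,395),(338,292)]: print(onz(D,gd(*uv),50))
E
python3 fit0.py
```

```text
[6.19415784e+02 1.92121771e+02 4.63760546e-02 4.53861555e-01]
[[-0.6  0.8]
 [-0.5  1.4]
 [ 0.6  0.4]
 [-1.3 -0.2]
 [ 2.4 -0.3]
 [-2.7 -1.5]
 [ 1.8 -0.1]
 [-1.8  0.8]
 [-0.4  1. ]
 [-1.7 -0.6]
 [-0.3 -1.1]
 [ 1.2 -1.3]
 [-0.2 -1.8]
 [ 0.7  0.9]
 [-0.9 -1.4]]
griptop (array([ 608.04008935, -182.40656077,  154.94663331]), [array([-0.4256987 ,  0.47018273]), array([-0.45676858, -0.32774692])])
collar top (array([ 609.15491232, -182.20326472,  105.12623084]), [array([-0.41263312,  0.44996497]), array([-0.44484385, -0.31500943])])
top on z156 [ 608.02835444 -181.42933135  156.        ] [ 607.57039142 -184.34821658  156.        ]
[ 578.52287883 -222.53347953   50.        ]
[ 651.47244375 -213.30256165   50.        ]
[ 644.27801681 -137.087714     50.        ]
[ 567.51825801 -150.68541674   50.        ]
[ 565.52969892 -152.30407517   50.        ]
[ 577.46864333 -226.91390752   50.        ]
[ 649.21188471 -216.42109756   50.        ]
```

```bash
sed -i 's/^r=least_squares.*/r=least_squares(res,[550,150,0.,.4],loss="soft_l1"); print(r.x); print(r.fun.reshape(-1,2).round(1))/; s/bar(th,-40)/bar(th,-43)/g; s/bar(th,40)/bar(th,43)/g' fit0.py
python3 fit0.py | head -3
cat > go.py <<'E'
from h import *
def goto(pos,Rt,st=None):
    st=st or manip.read_state(); Rc=R.from_quat(st['tcp_rot'])
    d=Rc.inv().apply(np.array(pos)-st['tool_pos']); w=(Rc.inv()*Rt).as_rotvec()
    print('shift',d.round(1),'turn',w.round(4),'| t',round(st['clock'],2),'tcp',st['tool_pos'].round(1),'F',st['force'].round(1),'M',st['moment'].round(2),'g',round(st['grip_width'],3),'j',st['joint_pos'].round(2))
def down(ya): # tool y at world angle ya, z down
    y=np.array([np.cos(ya),np.sin(ya),0]); z=np.array([0,0,-1.]); return R.from_matrix(np.c_[np.cross(y,z),y,z])
E
python3 -c "
from go import *
goto((515,188,290),down(.046))"
```

```text
[619.35310524 192.14007006   6.3291524    6.73772726]
[[-0.6  0.8]
 [-0.5  1.4]
shift [-383.2 -232.6  -67.6] turn [-1.000e-03  6.000e-04  1.078e+00] | t 0.15 tcp [269.8 563.3 222.1] F [ 0.4  0.8 -0.3] M [-0.02  0.04  0.05] g 0.998 j [ 1.1   0.42  1.63 -0.    1.09 -0.02]
```

Call:
apply_moves(commands=[[0.6,-190,-116,-67,0,0,0.54],[0.6,-190,-116,-67,0,0,0.54],[0.6,-190,-116,-67,0,0,0.54],[0.6,-190,-116,-67,0,0,0.54],[0.6,-190,-116,-67,0,0,0.54]])

```text
clock: 0.57
tool_pos: [379.1, 394.6, 283.0]
tcp_rot: [0.476, 0.879, -0.0, -0.0]
force: [0.1, -0.6, 0.8]
grip_width: 0.658
```

```bash
python3 -c "
from go import *
goto((515,188,290),down(.046))"
```

```text
shift [-247.3    0.9   -7. ] turn [-4.000e-04  3.000e-04  5.321e-01] | t 0.57 tcp [379.1 394.6 283. ] F [ 0.1 -0.6  0.8] M [0.04 0.02 0.05] g 0.658 j [ 0.78  0.24  1.74 -0.    1.16  0.21]
```

Call:
apply_moves(commands=[[0.6,-245,1,-7,0,0,0.53],[0.6,-245,1,-7,0,0,0.53],[0.6,-245,1,-7,0,0,0.53],[0.6,-245,1,-7,0,0,0.53],[0.6,-245,1,-7,0,0,0.53]])

```text
clock: 0.98
tool_pos: [494.8, 221.1, 288.8]
tcp_rot: [0.69, 0.724, 0.0, -0.0]
force: [0.5, 0.7, -0.2]
grip_width: 0.601
```

Call:
apply_moves(commands=[[0.6,0,0,0,0,0,0],[0.6,0,0,0,0,0,0]])

```text
clock: 1.15
tool_pos: [495.0, 221.3, 288.5]
tcp_rot: [0.689, 0.725, -0.0, -0.0]
force: [-0.4, 1.0, 0.9]
grip_width: 0.6
```

```bash
python3 -c "
from go import *
goto((515,188,290),down(.046))
st=manip.read_state(); np.save('st1.npy',st)
cv2.imwrite('pics/w1.png',manip.snapshot('wrist')[:,:,::-1]); crop('pics/w1.png','pics/w1b.png',0,0,640,480,1.25)"
```

```text
shift [-34.2  18.3  -1.5] turn [-0.0004  0.      0.0043] | t 1.15 tcp [495.  221.3 288.5] F [-0.4  1.   0.9] M [-0.06  0.02 -0.03] g 0.6 j [0.4  0.23 1.75 0.   1.16 0.35]
```

View pics/w1b.png

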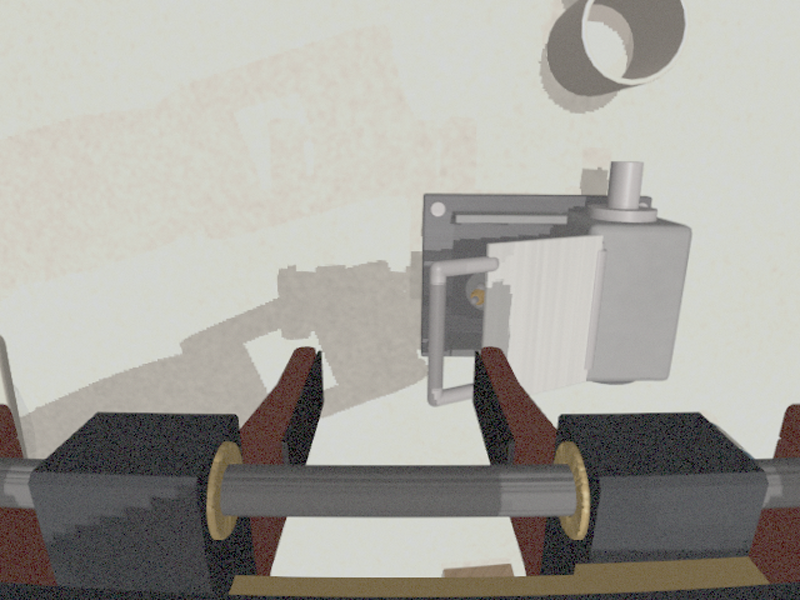

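Wrist view: bar from (437,268) to (435,400) in the 1.25x picture, plate corner (423,194), housing corners (690,228) and (667,380), nipple near (478,297).

```bash
python3 - <<'E'
exec(open('fit0.py').read().split('r=least_squares')[0])
st=np.load('st1.npy',allow_pickle=True).item(); W=cam('wrist',st)
w=lambda a,b:(a/1.25,b/1.25)
p0=pts
def wp(th): return [(W,w(437,268),bar(th,39)),(W,w(435,400),bar(th,-39)),(W,w(422,194),(-100,75,12)),(W,w(690,226),(93,62,94)),(W,w(668,381),(93,-62,94)),(W,w(480,297),(-50-30*np.sin(.45),0,50+30*np.cos(.45)))]
for nm,f in [('all',lambda th:p0(th)+wp(th)),('wrist',wp)]:
    pts=f; r=least_squares(res,[619,192,.046,.45],loss='soft_l1'); print(nm,r.x); print(r.fun.reshape(-1,2).round(1)[-6:])
    g=r.x; c,s_=np.cos(g[2]),np.sin(g[2])
    for n,q in [('bar',bar(g[3],0)),('tip',(-50-34*np.sin(.45),0,50+34*np.cos(.45)))]:
        print(n,g[0]+c*q[0]-s_*q[1],g[1]+s_*q[0]+c*q[1],q[2])
E
```

```text
all [6.17267889e+02 1.91469544e+02 4.53904687e-02 4.49231478e-01]
[[ 1.3  5.2]
 [ 0.2 -5.7]
 [ 0.8 -0.8]
 [ 4.4 -1.4]
 [ 1.2  0.4]
 [-5.2  1.8]]
bar 520.2663559515343 187.06357227163898 156.45554102514882
tip 552.5457918445527 188.52975805961617 80.61520147999101
wrist [6.15995086e+02 1.91276548e+02 4.58789372e-02 4.62502320e-01]
[[ 0.7  5.9]
 [-0.3 -4.6]
 [-0.4 -0.7]
 [ 3.  -1.3]
 [-0.   0.5]
 [-6.6  2. ]]
bar 519.754419442368 186.85802747805235 158.004560216556
tip 551.2744323968141 188.30514765112284 80.61520147999101
```

```bash
python3 -c "
from go import *
goto((519,187,195),down(.046))"
```

```text
shift [-36.7  22.9  93.4] turn [-0.0007 -0.0001  0.0063] | t 1.2 tcp [494.2 222.5 288.4] F [-0.  -0.4  0.2] M [-0.06  0.03  0.02] g 0.599 j [0.4  0.23 1.75 0.   1.16 0.35]
```

Call:
apply_moves(commands=[[0.3,-36,23,93,0,0,0.006],[0.3,-36,23,93,0,0,0.006],[0.3,-36,23,93,0,0,0.006],[0.3,-36,23,93,0,0,0.006],[0.3,-36,23,93,0,0,0.006]])

```text
clock: 1.62
tool_pos: [518.0, 189.4, 195.0]
tcp_rot: [0.689, 0.724, -0.001, -0.001]
force: [1.0, -0.3, 0.1]
grip_width: 0.306
```

```bash
python3 -c "
from go import *
for i in range(3): goto((519,187,143),down(.046)); 
st=manip.read_state(); np.save('st2.npy',st)
cv2.imwrite('pics/w2.png',manip.snapshot('wrist')[:,:,::-1]); crop('pics/w2.png','pics/w2b.png',0,0,640,480,1.25)
cv2.imwrite('pics/d2.png',manip.snapshot('side')[:,:,::-1]); crop('pics/d2.png','pics/d2b.png',220,100,160,160,4)"
```

```text
shift [-2.4  1.  52. ] turn [-0.0025  0.0004  0.0034] | t 1.62 tcp [518.  189.4 195. ] F [ 1.  -0.3  0.1] M [-0.04  0.05 -0.  ] g 0.306 j [0.33 0.35 1.81 0.   0.98 0.28]
shift [-2.4  1.  52. ] turn [-0.0025  0.0004  0.0034] | t 1.62 tcp [518.  189.4 195. ] F [ 1.  -0.3  0.1] M [-0.04  0.05 -0.  ] g 0.306 j [0.33 0.35 1.81 0.   0.98 0.28]
shift [-2.4  1.  52. ] turn [-0.0025  0.0004  0.0034] | t 1.62 tcp [518.  189.4 195. ] F [ 1.  -0.3  0.1] M [-0.04  0.05 -0.  ] g 0.306 j [0.33 0.35 1.81 0.   0.98 0.28]
```

View pics/w2b.png

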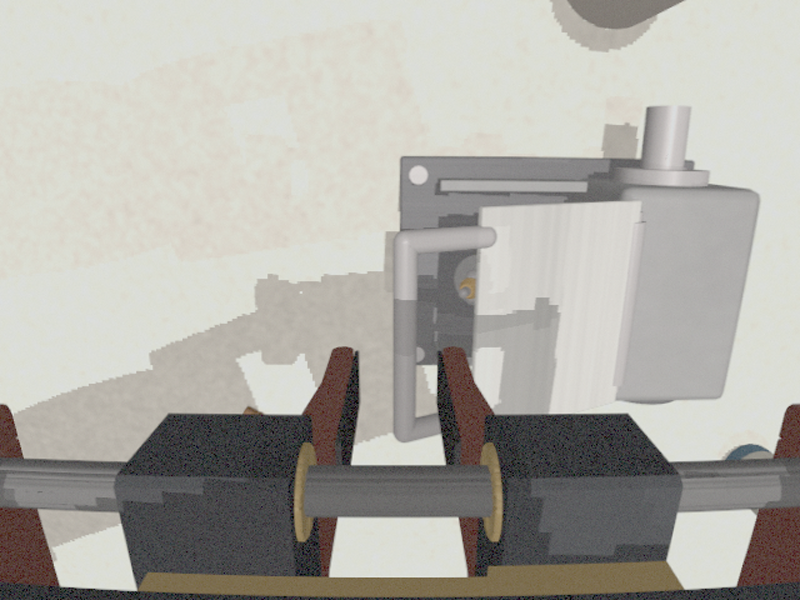

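View pics/d2b.png

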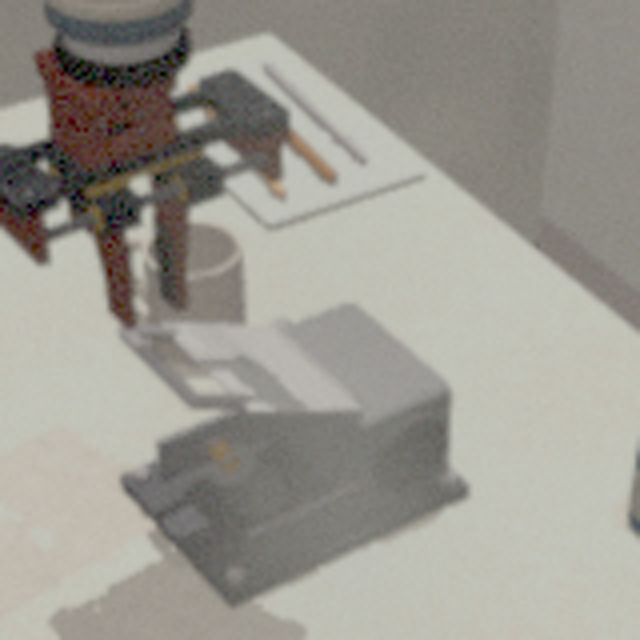

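Wrist picture: bar column 405, finger gap centre about 398; this agrees with bar x≈520, so descend.

Call:
apply_moves(commands=[[0.3,-2,1,26,0,0,0.003],[0.3,-2,1,52,0,0,0.003],[0.3,-2,1,52,0,0,0.003],[0.3,-2,1,52,0,0,0.003]])

```text
clock: 2.05
tool_pos: [519.9, 187.2, 144.4]
tcp_rot: [0.691, 0.723, -0.0, -0.0]
force: [-0.7, -0.4, 0.5]
grip_width: 0.298
```

```bash
python3 -c "
from go import *
goto((519,187,143),down(.046)); 
cv2.imwrite('pics/w3.png',manip.snapshot('wrist')[:,:,::-1]); crop('pics/w3.png','pics/w3b.png',0,0,640,480,1.25)"
```

```text
shift [-0.2 -0.9  1.4] turn [-0.0004  0.      0.0002] | t 2.05 tcp [519.9 187.2 144.4] F [-0.7 -0.4  0.5] M [-0.02  0.04  0.01] g 0.298 j [0.32 0.42 1.85 0.   0.87 0.28]
```

View pics/w3b.png

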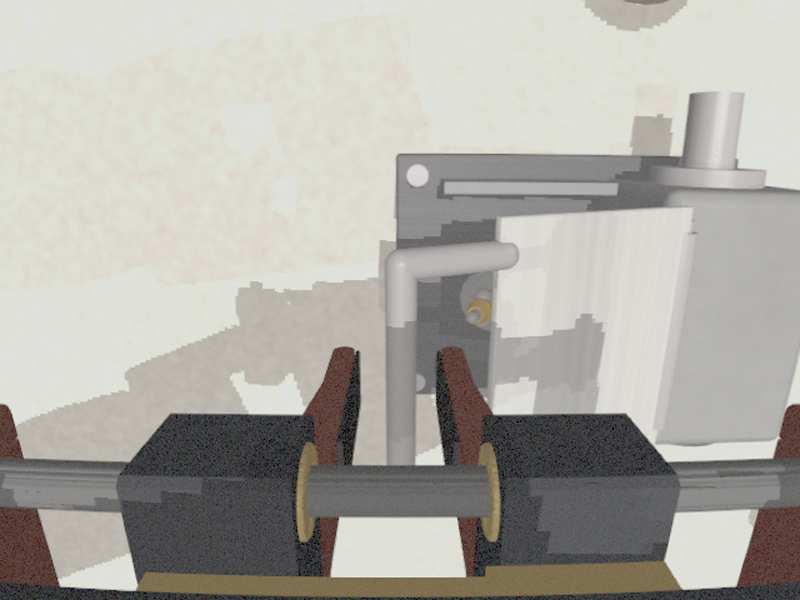

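The bar (column ~401) is between the fingers, which are clear of the cover's edge. Now close them.

Call:
apply_moves(commands=[[0.05,0,0,0,0,0,0],[0.05,0,0,0,0,0,0],[0.05,0,0,0,0,0,0],[0.05,0,0,0,0,0,0]])

```text
clock: 2.43
tool_pos: [520.5, 186.7, 144.7]
tcp_rot: [0.691, 0.723, 0.001, 0.0]
force: [-1.0, 1.7, 3.0]
grip_width: 0.101
```

```bash
python3 -c "
from go import *
goto((519,187,143),down(.046)); "
```

```text
shift [ 0.3 -1.5  1.7] turn [ 0.0012 -0.0007 -0.0011] | t 2.43 tcp [520.5 186.7 144.7] F [-1.   1.7  3. ] M [0.19 0.3  0.11] g 0.101 j [0.32 0.42 1.85 0.   0.87 0.28]
```

```bash
python3 -c "
import numpy as np
t0=.455
for t in np.linspace(t0,1.571,16)[1:]: print(round(t,3),round(130*(np.cos(t0)-np.cos(t)),1),round(-130*(np.sin(t)-np.sin(t0)),1))"
```

```text
0.529 4.6 -8.5
0.604 9.8 -16.7
0.678 15.5 -24.4
0.753 21.9 -31.7
0.827 28.8 -38.5
0.901 36.1 -44.8
0.976 43.9 -50.5
1.05 52.1 -55.6
1.125 60.7 -60.1
1.199 69.5 -64.0
1.273 78.7 -67.2
1.348 88.0 -69.7
1.422 97.5 -71.4
1.497 107.1 -72.5
1.571 116.8 -72.9
```

Call:
apply_moves(commands=[[0.05,0,4.6,-8.5,0,0,0],[0.05,0,9.8,-16.7,0,0,0],[0.05,0,15.5,-24.4,0,0,0],[0.05,0,21.9,-31.7,0,0,0],[0.05,0,28.8,-38.5,0,0,0]])

```text
clock: 2.85
tool_pos: [545.9, 187.8, 182.6]
tcp_rot: [0.691, 0.723, -0.003, -0.003]
force: [-13.6, 3.6, 6.4]
grip_width: 0.103
```

```bash
python3 -c "
from go import *
goto((519,187,143),down(.046)); "
```

```text
shift [  0.4 -26.6  39.8] turn [-0.0081  0.     -0.0014] | t 2.85 tcp [545.9 187.8 182.6] F [-13.6   3.6   6.4] M [0.61 2.63 0.03] g 0.103 j [0.31 0.41 1.76 0.   0.98 0.26]
```

Call:
apply_moves(commands=[[0.05,0,6.6,-7.0,0,0,0],[0.05,0,14.4,-12.8,0,0,0],[0.05,0,22.7,-18.0,0,0,0],[0.05,0,31.3,-22.5,0,0,0],[0.05,0,40.2,-26.5,0,0,0]])

```text
clock: 3.27
tool_pos: [587.6, 189.5, 211.0]
tcp_rot: [0.691, 0.723, -0.002, -0.001]
force: [-8.7, 0.8, 7.4]
grip_width: 0.104
```

```bash
python3 -c "
from go import *
goto((519,187,143),down(.046)); "
```

```text
shift [  0.6 -68.3  68.3] turn [-0.0042  0.0001 -0.0009] | t 3.27 tcp [587.6 189.5 211. ] F [-8.7  0.8  7.4] M [0.13 1.71 0.07] g 0.104 j [0.29 0.43 1.65 0.   1.06 0.25]
```

Call:
apply_moves(commands=[[0.05,0,9.3,-3.6,0,0,0],[0.05,0,18.7,-6.2,0,0,0],[0.05,0,28.3,-8.0,0,0,0],[0.05,0,38.0,-9.1,0,0,0],[0.05,0,47.8,-9.5,0,0,0]])

```text
clock: 3.68
tool_pos: [637.0, 191.4, 220.1]
tcp_rot: [0.691, 0.723, -0.0, -0.0]
force: [-5.0, -0.1, 4.3]
grip_width: 0.104
```

Call:
apply_moves(commands=[[0.05,0,0,0,0,0,0],[0.05,0,0,0,0,0,0]])

```text
clock: 3.85
tool_pos: [638.9, 191.5, 220.1]
tcp_rot: [0.691, 0.723, 0.001, 0.001]
force: [1.2, 0.5, 5.1]
grip_width: 0.108
```

```bash
python3 -c "
from go import *
goto((519,187,143),down(.046)); 
cv2.imwrite('pics/d4.png',manip.snapshot('side')[:,:,::-1]); crop('pics/d4.png','pics/d4b.png',220,100,160,160,4)
cv2.imwrite('pics/s4.png',manip.snapshot('scene')[:,:,::-1]); crop('pics/s4.png','pics/s4b.png',350,140,130,150,4)"
```

```text
shift [   0.9 -120.3   76.7] turn [ 0.0037 -0.0001 -0.0013] | t 3.85 tcp [638.9 191.5 220.1] F [1.2 0.5 5.1] M [-0.12 -0.02 -0.04] g 0.108 j [ 0.27  0.49  1.54 -0.    1.12  0.23]
```

View pics/d4b.png

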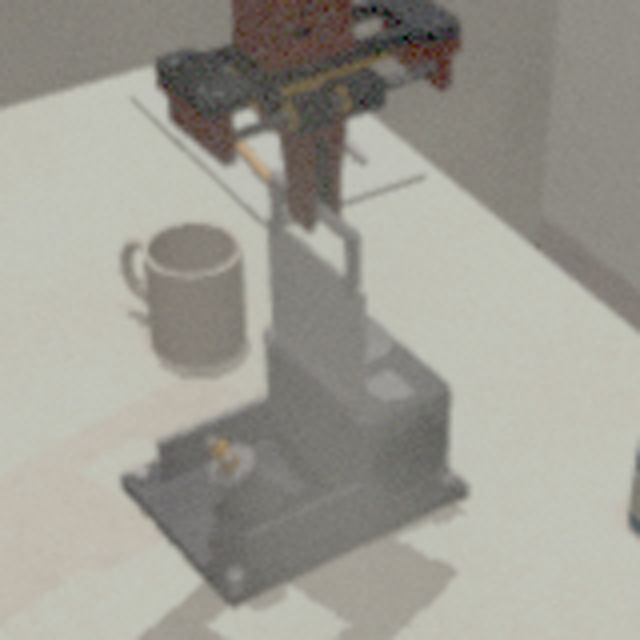

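View pics/s4b.png

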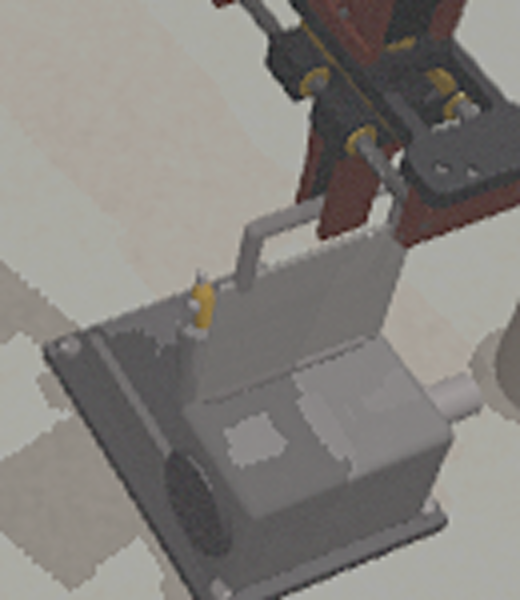

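```bash
python3 -c "
import numpy as np
from scipy.optimize import least_squares
P=np.array([(520.5,144.7),(545.9,182.6),(587.6,211),(637,220.1),(638.9,220.1)])
c=np.array([519.9,187.0]);P[:,0]=P[:,0]
r=least_squares(lambda p:np.hypot(P[:,0]-p[0],P[:,1]-p[1])-130,[637,87]);print(r.x,r.fun)
print(np.arctan2(P[:,1]-r.x[1],-(P[:,0]-r.x[0])))"
```

```text
[638.0265259  90.4238781] [-0.54583166  0.32165677  0.69596661 -0.31981513 -0.32093635]
[0.43264    0.78566726 1.17468817 1.56288042 1.57753204]
```

Cover angle about 1.57 both by the arc fit and in the pictures. Release and rise.

Call:
apply_moves(commands=[[0.35,0,0,0,0,0,0],[0.35,0,0,0,0,0,0],[0.35,0,0,0,0,0,0],[0.35,0,0,-35,0,0,0],[0.35,0,0,-70,0,0,0]])

```text
clock: 4.37
tool_pos: [635.0, 191.1, 286.1]
tcp_rot: [0.691, 0.723, -0.003, -0.002]
force: [1.2, 0.3, 0.9]
grip_width: 0.35
```

```bash
python3 -c "
from go import *
goto((500,150,340),down(.046))"
```

```text
shift [ -35.1 -137.1  -52.9] turn [-0.0065  0.0016 -0.001 ] | t 4.37 tcp [635.  191.1 286.1] F [1.2 0.3 0.9] M [-0.04  0.04 -0.05] g 0.35 j [ 0.27  0.42  1.48 -0.    1.25  0.23]
```

```bash
python3 -c "
from go import *
goto((560,188,300),down(.046+1.5708))"
```

```text
shift [  0.2 -75.2 -13.4] turn [-0.0063 -0.0038 -1.5718] | t 4.37 tcp [635.  191.1 286.1] F [1.2 0.3 0.9] M [-0.04  0.04 -0.05] g 0.35 j [ 0.27  0.42  1.48 -0.    1.25  0.23]
```

Call:
apply_moves(commands=[[0.6,0,-75,-15,0,0,1.57],[0.6,0,-75,-15,0,0,1.57],[0.6,0,-75,-15,0,0,1.57],[0.6,0,-75,-15,0,0,1.57],[0.6,0,-75,-15,0,0,1.57]])

```text
clock: 4.78
tool_pos: [561.2, 188.3, 303.6]
tcp_rot: [0.881, 0.473, 0.0, 0.0]
force: [1.3, 0.5, -0.3]
grip_width: 0.601
```

```bash
python3 -c "
from go import *
goto((560,188,300),down(.046-1.5708))"
```

```text
shift [-0.9 -0.8  3.6] turn [ 1.00e-04 -2.00e-04  9.39e-01] | t 4.78 tcp [561.2 188.3 303.6] F [ 1.3  0.5 -0.3] M [-0.06  0.12 -0.05] g 0.601 j [ 0.3   0.29  1.63 -0.    1.22  0.89]
```

Call:
apply_moves(commands=[[0.6,0,0,0,0,0,0.94],[0.6,0,0,0,0,0,0.94],[0.6,0,0,0,0,0,0.94],[0.6,0,0,0,0,0,0.94],[0.6,0,0,0,0,0,0.94]])

```text
clock: 5.2
tool_pos: [561.6, 188.2, 302.9]
tcp_rot: [0.984, 0.179, -0.0, 0.0]
force: [0.2, -0.5, -0.3]
grip_width: 0.604
```

Call:
apply_moves(commands=[[0.6,0,0,0,0,0,0.37],[0.6,0,0,0,0,0,0.37],[0.6,0,0,0,0,0,0.37],[0.6,0,0,0,0,0,0.37]])

```text
clock: 5.53
tool_pos: [561.7, 188.2, 302.9]
tcp_rot: [1.0, -0.004, -0.0, 0.0]
force: [0.1, 0.5, -0.1]
grip_width: 0.598
```

```bash
python3 -c "
from go import *
goto((560,188,300),down(.046-1.5708))
st=manip.read_state(); np.save('st5.npy',st)
cv2.imwrite('pics/w5.png',manip.snapshot('wrist')[:,:,::-1]); crop('pics/w5.png','pics/w5b.png',0,0,640,480,1.25)"
```

```text
shift [-1.6  0.2  2.9] turn [ 0.0003  0.0007 -0.0545] | t 5.53 tcp [561.7 188.2 302.9] F [ 0.1  0.5 -0.1] M [0.02 0.16 0.03] g 0.598 j [ 0.3   0.29  1.63 -0.    1.22  1.88]
```

View pics/w5b.png

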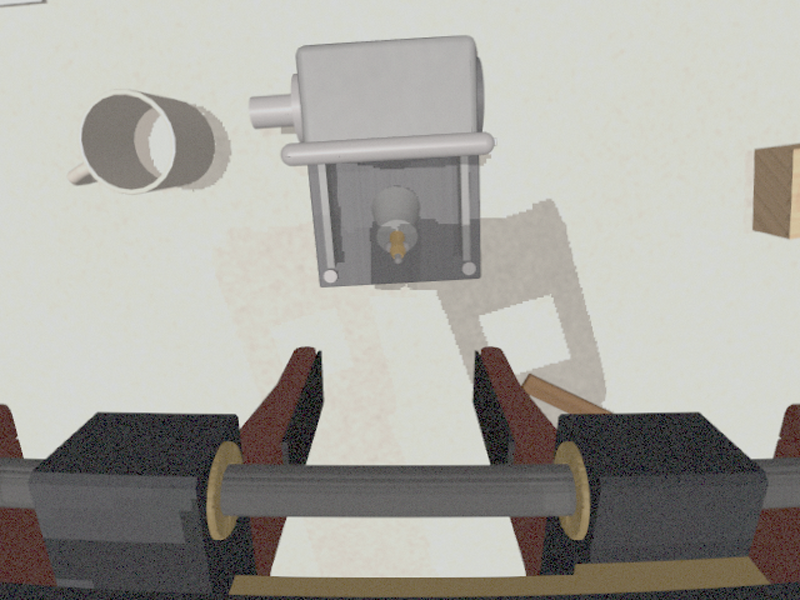

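```bash
python3 -c "
from go import *
crop('pics/w5.png','pics/w5c.png',230,20,170,220,3.5,1.5)
crop('pics/s4.png','pics/s4c.png',385,200,40,40,14,1.5)
crop('pics/d4.png','pics/d4c.png',260,195,40,40,14,2.2)
a=[cv2.imread(f'pics/{n}4c.png') for n in 'sd']; 
cv2.imwrite('pics/n4.png',cv2.resize(np.hstack(a),None,fx=.71,fy=.71))"
```

```text
(no output)
```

View pics/w5c.png

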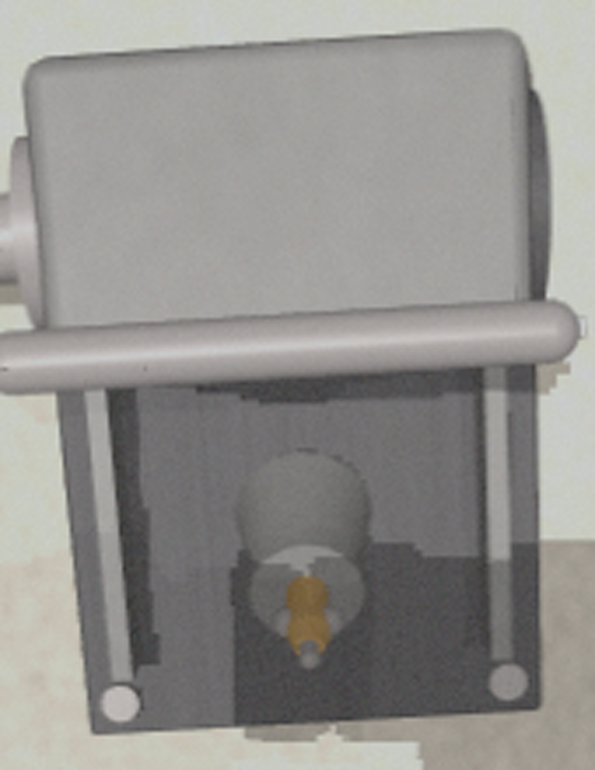

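View pics/n4.png

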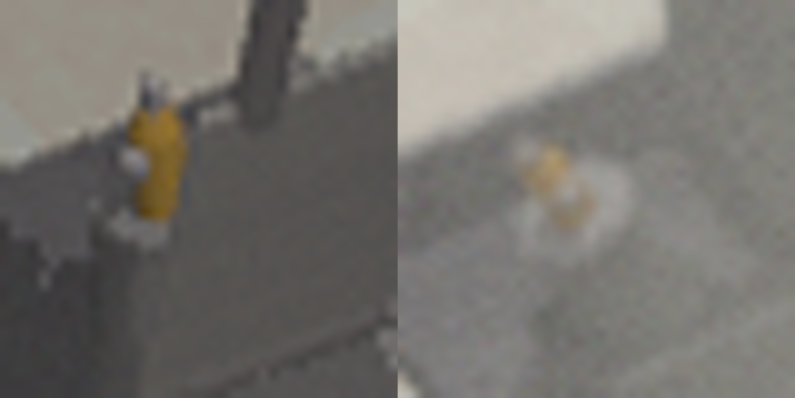

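```bash
cat > fit5.py <<'E'
from go import *
S=cam('scene');D=cam('side');st=np.load('st5.npy',allow_pickle=True).item(); W=cam('wrist',st)
w=lambda a,b:(230+a/3.5-.36,20+b/3.5-.36)
tip=(-50-33.5*np.sin(.45),0,50+33.5*np.cos(.45))
s=lambda a,b:(350+a/4-.4,160+b/4-.4); d=lambda a,b:(240+a/6-.4,165+b/6-.4)
s9=(385+147/9.94-.45,200+78/9.94-.45); d9=(260+12.5-.45,195+147/9.94-.45)
obs=dict(tipW=(W,w(310,659),tip),boss=(W,w(307,592),(-50,0,50)),pf1=(W,w(93,735),(-100,75,12)),pf2=(W,w(541,709),(-100,-75,12)),
 hb1=(W,w(26,58),(93,62,94)),hb2=(W,w(524,30),(93,-62,94)),
 sf=(S,s(44,262),(-100,-75,10)),sb=(S,s(212,545),(100,-75,0)),sr=(S,s(446,442),(100,75,8)),
 df=(D,d(226,520),(-100,-75,0)),dl=(D,d(66,330),(-100,75,10)),dr=(D,d(584,350),(100,-75,8)),
 tipS=(S,s9,tip),tipD=(D,d9,tip))
def res(p,o):
    out=[]
    for C,uv,g in o.values():
        c,q=np.cos(p[2]),np.sin(p[2]); out+=list(proj(C,(p[0]+c*g[0]-q*g[1],p[1]+q*g[0]+c*g[1],g[2]))[0]-uv)
    return np.array(out)
for nm,ks in [('all',obs.keys()),('wrist',list(obs)[:6]),('fixed',list(obs)[6:])]:
    o={k:obs[k] for k in ks}; r=least_squares(res,[618,192,.046],args=(o,),loss='soft_l1'); p=r.x
    c,q=np.cos(p[2]),np.sin(p[2]); print(nm,p.round(3),'boss',(p[0]-50*c).round(1),(p[1]-50*q).round(1))
    print({k:v for k,v in zip(o,r.fun.reshape(-1,2).round(1).tolist())})
print(tri([(W,w(310,659)),(S,s9),(D,d9)]), 'tip expected z',tip[2])
E
python3 fit5.py
```

```text
all [6.18095e+02 1.90870e+02 5.00000e-02] boss 568.2 188.4
{'tipW': [-0.2, 1.0], 'boss': [-0.2, 0.1], 'pf1': [-1.0, 0.4], 'pf2': [0.6, 0.4], 'hb1': [-3.3, -0.9], 'hb2': [1.1, -2.5], 'sf': [-1.4, 0.7], 'sb': [-1.1, 1.1], 'sr': [-0.1, -0.1], 'df': [-0.4, 1.5], 'dl': [-2.0, -0.1], 'dr': [-0.4, -0.8], 'tipS': [-0.6, 0.0], 'tipD': [-0.3, 0.5]}
wrist [6.17842e+02 1.90542e+02 4.90000e-02] boss 567.9 188.1
{'tipW': [0.1, 1.3], 'boss': [0.1, 0.3], 'pf1': [-0.9, 0.6], 'pf2': [0.8, 0.7], 'hb1': [-2.7, -0.7], 'hb2': [1.6, -2.1]}
fixed [6.19083e+02 1.92075e+02 4.60000e-02] boss 569.1 189.8
{'sf': [-0.6, 0.7], 'sb': [-0.7, 1.3], 'sr': [0.5, 0.3], 'df': [-0.5, 1.0], 'dl': [-1.8, -0.6], 'dr': [-0.4, -1.1], 'tipS': [0.2, 0.2], 'tipD': [-0.3, 0.1]}
(array([554.86923022, 187.78939682,  81.43729048]), [array([-0.35620928,  0.04843692]), array([-0.1921439 ,  0.07013156]), array([ 0.02454423, -0.06990898])]) tip expected z 80.16497792881468
```

```bash
python3 -c "
from go import *
goto((590,-182,250),down(.049-1.5708))"
```

```text
shift [ 29.  370.1  53. ] turn [ 0.0002  0.0006 -0.0508] | t 5.58 tcp [561.7 188.2 303. ] F [-0.6 -0.7  0.2] M [-0.01  0.12  0.02] g 0.6 j [ 0.3   0.29  1.63 -0.    1.22  1.88]
```

Call:
apply_moves(commands=[[0.6,3,40,0,0,0,-0.05],[0.6,29,370,52,0,0,-0.05],[0.6,29,370,52,0,0,-0.05],[0.6,29,370,52,0,0,-0.05],[0.6,29,370,52,0,0,-0.05]])

```text
clock: 6.0
tool_pos: [576.7, -17.6, 277.1]
tcp_rot: [1.0, 0.025, 0.0, 0.0]
force: [0.6, 0.6, -0.5]
grip_width: 0.598
```

```bash
python3 -c "
from go import *
goto((590,-182,250),down(.049-1.5708))"
```

```text
shift [  4.9 164.9  27.1] turn [ 0.0001 -0.0001  0.002 ] | t 6.0 tcp [576.7 -17.6 277.1] F [ 0.6  0.6 -0.5] M [0.   0.09 0.04] g 0.598 j [-0.05  0.29  1.69 -0.    1.16  1.47]
```

Call:
apply_moves(commands=[[0.6,3,150,25,0,0,0],[0.6,3,150,25,0,0,0],[0.6,3,150,25,0,0,0],[0.6,3,150,25,0,0,0],[0.6,3,150,25,0,0,0]])

```text
clock: 6.42
tool_pos: [586.3, -170.3, 251.1]
tcp_rot: [1.0, 0.023, -0.001, 0.0]
force: [-0.6, -0.2, 0.0]
grip_width: 0.601
```

Call:
apply_moves(commands=[[0.6,0,0,0,0,0,0],[0.6,0,0,0,0,0,0]])

```text
clock: 6.58
tool_pos: [586.7, -165.1, 252.2]
tcp_rot: [1.0, 0.024, -0.0, -0.0]
force: [-0.2, 0.2, -0.1]
grip_width: 0.603
```

```bash
python3 -c "
from go import *
goto((608,-182,165),down(.049-1.5708))
st=manip.read_state(); np.save('st6.npy',st)
cv2.imwrite('pics/w6.png',manip.snapshot('wrist')[:,:,::-1]); crop('pics/w6.png','pics/w6b.png',0,0,640,480,1.25)"
```

```text
shift [20.5 17.9 87.2] turn [-0.0005  0.0004 -0.0013] | t 6.58 tcp [ 586.7 -165.1  252.2] F [-0.2  0.2 -0.1] M [-0.01  0.18 -0.02] g 0.603 j [-0.29  0.37  1.64  0.    1.13  1.23]
```

View pics/w6b.png

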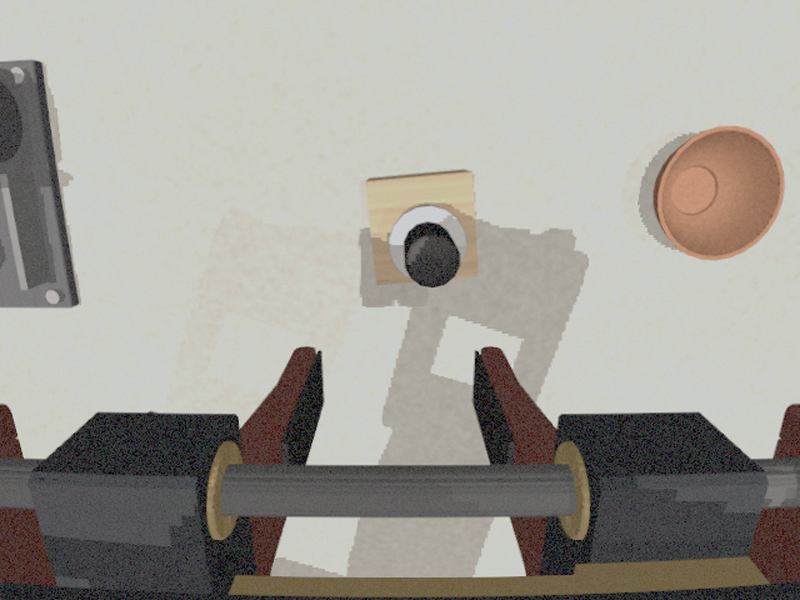

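```bash
python3 -c "
from go import *
W=cam('wrist',np.load('st6.npy',allow_pickle=True).item());S=cam('scene');D=cam('side')
print(onz(W,(433/1.25,260/1.25),156),onz(W,(428/1.25,242.5/1.25),110))
crop('pics/w6.png','pics/w6c.png',270,120,130,130,4,1.2)
"
```

```text
[ 607.85985952 -183.07762259  156.        ] [ 608.7513199  -183.04159866  110.        ]
```

View pics/w6c.png

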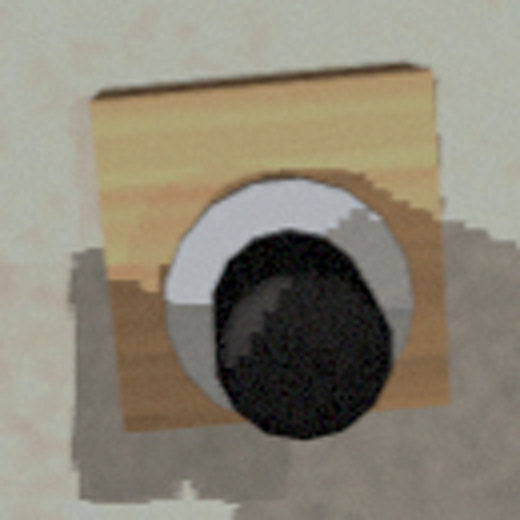

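Gun axis at (608,−183), the same at grip top and collar, so it stands upright. Descend over it.

Call:
apply_moves(commands=[[0.6,20.5,18.9,30,0,0,0],[0.6,20.5,18.9,60,0,0,0],[0.6,20.5,18.9,87,0,0,0],[0.6,20.5,18.9,87,0,0,0],[0.6,20.5,18.9,87,0,0,0]])

```text
clock: 7.05
tool_pos: [607.6, -181.9, 164.6]
tcp_rot: [1.0, 0.024, -0.001, -0.001]
force: [0.0, -0.2, -0.3]
grip_width: 0.603
```

```bash
python3 -c "
from go import *
goto((608.3,-183,112),down(.049-1.5708))
st=manip.read_state(); np.save('st7.npy',st)
cv2.imwrite('pics/w7.png',manip.snapshot('wrist')[:,:,::-1]); crop('pics/w7.png','pics/w7b.png',0,0,640,480,1.25)"
```

```text
shift [ 0.8  1.2 52.6] turn [-0.0012  0.0028 -0.0007] | t 7.05 tcp [ 607.6 -181.9  164.6] F [ 0.  -0.2 -0.3] M [ 0.02  0.15 -0.05] g 0.603 j [-0.31  0.5   1.65  0.    0.99  1.21]
```

View pics/w7b.png

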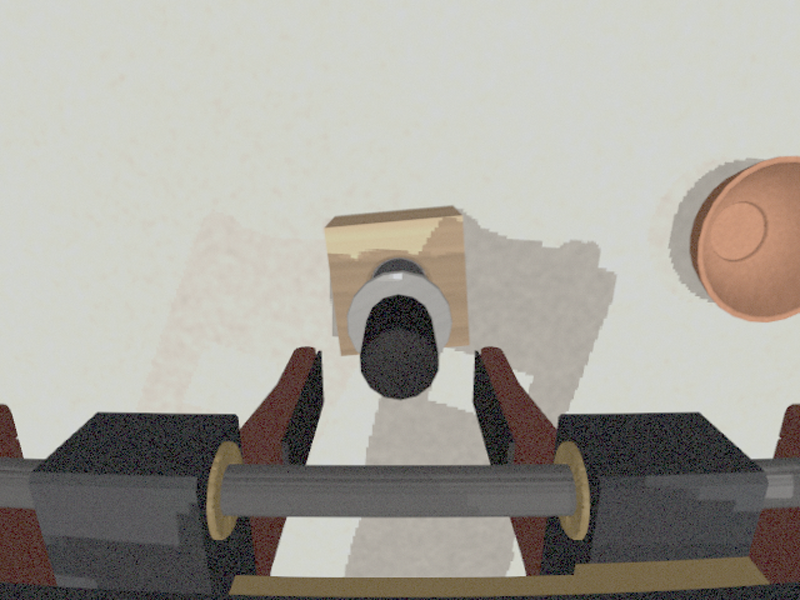

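```bash
python3 -c "
from go import *
W=cam('wrist',np.load('st7.npy',allow_pickle=True).item())
print(onz(W,(399.5/1.25,360.5/1.25),156))"
```

```text
[ 609.56619289 -183.11249862  156.        ]
```

Call:
apply_moves(commands=[[0.6,0.8,1.2,25,0,0,0],[0.6,0.8,1.2,45,0,0,0],[0.6,0.8,1.2,50,0,0,0],[0.6,0.8,1.2,50,0,0,0]])

```text
clock: 7.43
tool_pos: [609.2, -184.2, 115.9]
tcp_rot: [1.0, 0.023, -0.0, -0.0]
force: [0.1, 0.8, 0.6]
grip_width: 0.596
```

```bash
python3 -c "
from go import *
goto((608.3,-183,110),down(.049-1.5708))
"
```

```text
shift [-0.9 -1.3  5.9] turn [-0.0001  0.0001 -0.0024] | t 7.43 tcp [ 609.2 -184.2  115.9] F [0.1 0.8 0.6] M [0.02 0.12 0.  ] g 0.596 j [-0.31  0.57  1.67  0.    0.9   1.21]
```

Call:
apply_moves(commands=[[0.45,-0.2,-0.8,2,0,0,0],[0.45,-0.2,-0.8,4,0,0,0],[0.45,-0.2,-0.8,5,0,0,0],[0.45,-0.2,-0.8,6,0,0,0],[0.45,-0.2,-0.8,6,0,0,0]])

```text
clock: 7.85
tool_pos: [609.6, -184.1, 110.3]
tcp_rot: [1.0, 0.023, 0.001, 0.0]
force: [-0.1, 0.7, 2.6]
grip_width: 0.449
```

```bash
python3 -c "
from go import *
goto((608.3,-183,110),down(.049-1.5708))
"
```

```text
shift [-1.2 -1.2  0.3] turn [ 0.0005 -0.0017 -0.0032] | t 7.85 tcp [ 609.6 -184.1  110.3] F [-0.1  0.7  2.6] M [0.15 0.16 0.01] g 0.449 j [-0.31  0.58  1.67  0.    0.89  1.21]
```

Call:
apply_moves(commands=[[0.25,0,1,0,0,0,0],[0.2,0,1,0,0,0,0],[0.2,0,1,0,0,0,0],[0.2,0,1,0,0,0,0],[0.2,0,1,0,0,0,0]])

```text
clock: 8.27
tool_pos: [609.9, -184.7, 110.7]
tcp_rot: [1.0, 0.023, 0.001, -0.0]
force: [-0.7, 3.4, 8.8]
grip_width: 0.342
```

```bash
python3 -c "
from go import *
goto((608.3,-183,110),down(.049-1.5708))
"
```

```text
shift [-1.6 -1.8  0.7] turn [-0.0001 -0.0023 -0.0035] | t 8.27 tcp [ 609.9 -184.7  110.7] F [-0.7  3.4  8.8] M [ 0.68  0.19 -0.03] g 0.342 j [-0.31  0.58  1.67  0.    0.89  1.21]
```

Call:
apply_moves(commands=[[0.2,0,-1,-1,0,0,0],[0.2,0,-1,-10,0,0,0],[0.2,0,-1,-30,0,0,0],[0.2,0,-1,-60,0,0,0],[0.2,0,-1,-90,0,0,0]])

```text
clock: 8.68
tool_pos: [607.6, -183.7, 199.3]
tcp_rot: [1.0, 0.023, -0.002, -0.0]
force: [1.2, -0.5, -3.1]
grip_width: 0.337
```

Call:
apply_moves(commands=[[0.2,0,0,-60,0,0,0],[0.2,0,0,-60,0,0,0],[0.2,0,0,-60,0,0,0],[0.2,0,0,-60,0,0,0]])

```text
clock: 9.02
tool_pos: [608.8, -184.1, 260.0]
tcp_rot: [1.0, 0.023, 0.001, 0.0]
force: [-0.7, -0.5, -3.5]
grip_width: 0.34
```

```bash
python3 -c "
from go import *
goto((608.3,-183,110),down(.049-1.5708))
st=manip.read_state(); np.save('st8.npy',st)
for n in ['scene','side','wrist']: cv2.imwrite(f'pics/{n}8.png',manip.snapshot(n)[:,:,::-1])
crop('pics/scene8.png','pics/s8.png',190,170,110,150,4)
crop('pics/side8.png','pics/d8.png',320,150,110,150,4)
a=[cv2.imread(f'pics/{n}8.png') for n in ['s','d']]
cv2.imwrite('pics/n8.png',np.hstack([a[0],a[1]])[:600,:800] if 0 else cv2.resize(np.hstack(a),(800,546)))
crop('pics/wrist8.png','pics/w8b.png',0,0,640,480,1.25)
"
```

```text
shift [ -0.6  -1.2 150. ] turn [ 0.0007 -0.0012 -0.0033] | t 9.02 tcp [ 608.8 -184.1  260. ] F [-0.7 -0.5 -3.5] M [ 0.    0.17 -0.04] g 0.34 j [-0.31  0.4   1.57 -0.    1.17  1.21]
```

View pics/n8.png

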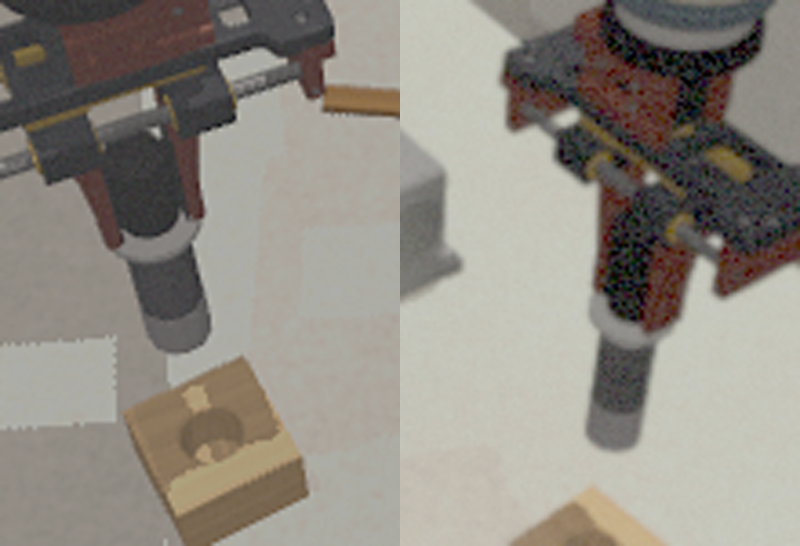

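View pics/w8b.png

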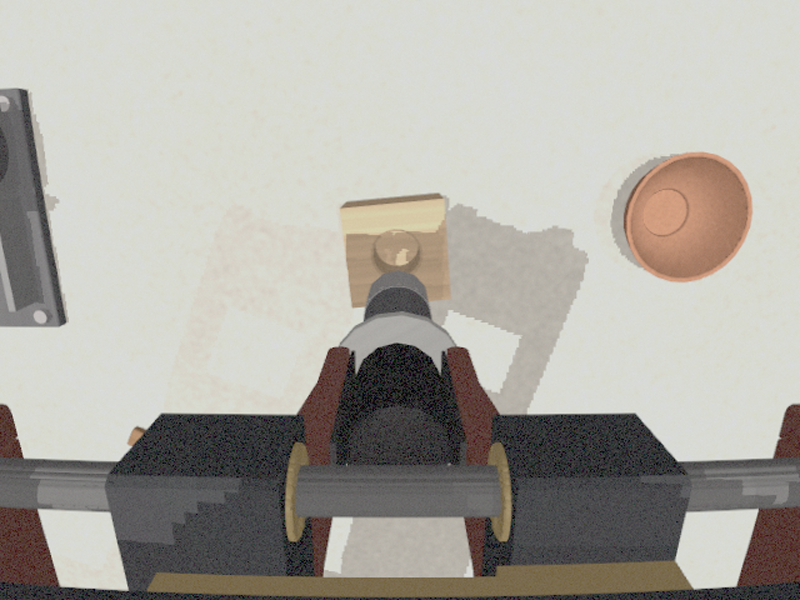

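```bash
python3 -c "
from go import *
c=manip.calibration('wrist'); V=np.linalg.inv(c['tool_from_camera']); C=(c['intrinsics'],c['k1'],V)
t=np.linspace(0,2*np.pi,73)
for z,r,n in [(100,16,'nose'),(0,24,'collartop'),(-46,15,'griptop')]:
    q=proj(C,np.c_[r*np.cos(t),r*np.sin(t),0*t+z])*1.25; print(n,q.min(0),q.max(0),proj(C,[0,0,z])*1.25)
"; python3 -c "
from h import *
crop('pics/wrist8.png','pics/w8c.png',260,200,120,120,5,1.6)"
```

```text
nose [366.6711356  266.49663468] [426.23928729 323.72191972] [[396.45344614 295.57764205]]
collartop [326.93055952 309.97297944] [464.56552695 435.90804436] [[395.73567137 375.57987869]]
griptop [337.9412233  399.40415813] [452.21118298 498.20141017] [[395.0657092  450.67856348]]
```

View pics/w8c.png

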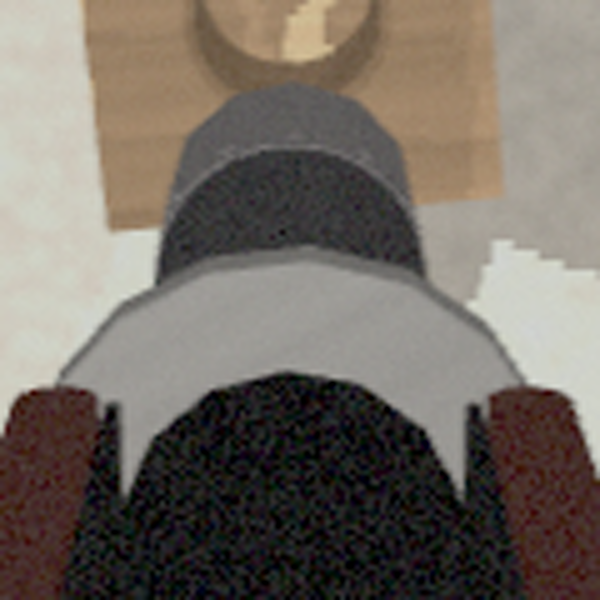

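```bash
cat > nip.py <<'E'
from go import *
YAW=.049; BOSS=np.array([567.9,188.1,50.]); OFF=np.array([-1.6,0.7,0])
a=np.array([-np.sin(.45)*np.cos(YAW),-np.sin(.45)*np.sin(YAW),np.cos(.45)])
X=np.array([np.cos(.45)*np.cos(YAW),np.cos(.45)*np.sin(YAW),np.sin(.45)])
RT=R.from_matrix(np.c_[X,np.cross(-a,X),-a])
def tcp(h): return BOSS+(h+100)*a-RT.apply(OFF)
def rep(h):
    st=manip.read_state(); d=RT.inv().apply(st['tool_pos']-BOSS); f=RT.inv().apply(st['force'])
    print('nose rel boss (tool axes x,y), height:',(d[:2]+OFF[:2]).round(2),round(-d[2]-100,2),'F tool',f.round(1)); goto(tcp(h),RT,st)
E
python3 -c "
from nip import *
print(tcp(60)); goto((490,0,270),RT)"
```

```text
[499.79374586 185.46096129 194.76748123]
shift [-108.9 -188.7  -12.5] turn [-0.0007  0.4542 -0.0035] | t 9.17 tcp [ 607.3 -183.5  256.8] F [ 0.8  0.6 -2.8] M [ 0.01  0.16 -0.01] g 0.338 j [-0.31  0.4   1.57 -0.    1.17  1.21]
```

Call:
apply_moves(commands=[[0.2,-109,-188,-13,0,0.454,0],[0.2,-109,-188,-13,0,0.454,0],[0.2,-109,-188,-13,0,0.454,0],[0.2,-109,-188,-13,0,0.454,0],[0.2,-109,-188,-13,0,0.454,0]])

```text
clock: 9.58
tool_pos: [489.8, -8.0, 267.1]
tcp_rot: [0.975, 0.021, 0.222, -0.006]
force: [-0.2, 0.5, -2.9]
grip_width: 0.342
```

```bash
python3 -c "
from nip import *
rep(85)"
```

```text
nose rel boss (tool axes x,y), height: [ 13.95 192.7 ] 133.64 F tool [-1.4 -0.5  2.6]
shift [ -14.9 -192.6   48.6] turn [ 0.0001  0.0015 -0.0052] | t 9.58 tcp [489.8  -8.  267.1] F [-0.2  0.5 -2.9] M [ 0.04  0.69 -0.01] g 0.342 j [-0.07 -0.02  2.16  0.1   0.55  1.38]
```

Call:
apply_moves(commands=[[0.2,-15,-188,30,0,0,-0.005],[0.2,-15,-188,30,0,0,-0.005],[0.2,-15,-188,30,0,0,-0.005],[0.2,-15,-188,30,0,0,-0.005],[0.2,-15,-188,30,0,0,-0.005]])

```text
clock: 10.0
tool_pos: [485.7, 181.3, 236.0]
tcp_rot: [0.974, 0.026, 0.224, -0.004]
force: [-0.4, -0.0, -2.4]
grip_width: 0.338
```

```bash
python3 -c "
from nip import *
rep(60)"
```

```text
nose rel boss (tool axes x,y), height: [5.1 3.5] 103.38 F tool [-1.4  0.   2. ]
shift [-5.1 -3.6 43.4] turn [ 0.0015 -0.0011  0.0038] | t 10.0 tcp [485.7 181.3 236. ] F [-0.4 -0.  -2.4] M [-0.06  0.59 -0.01] g 0.338 j [ 0.43  0.1   2.13 -0.34  0.52  2.21]
```

Call:
apply_moves(commands=[[0.2,-5,-3.5,20,0.001,-0.001,0.004],[0.2,-5,-3.5,40,0.001,-0.001,0.004],[0.2,-5,-3.5,43,0.001,-0.001,0.004],[0.2,-5,-3.5,43,0.001,-0.001,0.004],[0.2,-5,-3.5,43,0.001,-0.001,0.004]])

```text
clock: 10.42
tool_pos: [501.0, 182.3, 196.6]
tcp_rot: [0.974, 0.023, 0.223, -0.005]
force: [0.3, 0.8, -2.1]
grip_width: 0.337
```

```bash
python3 -c "
from nip import *
rep(60)
st=manip.read_state(); np.save('st9.npy',st)
for n in ['scene','side','wrist']: cv2.imwrite(f'pics/{n}9.png',manip.snapshot(n)[:,:,::-1])
crop('pics/scene9.png','pics/s9.png',340,120,120,150,4)
crop('pics/side9.png','pics/d9.png',220,120,120,150,4)
a=[cv2.imread(f'pics/{n}9.png') for n in ['s','d']]
cv2.imwrite('pics/n9.png',cv2.resize(np.hstack(a),(800,500)))
crop('pics/wrist9.png','pics/w9b.png',0,0,640,480,1.25)
"
```

```text
nose rel boss (tool axes x,y), height: [1.78 3.26] 61.21 F tool [-0.6 -0.8  2.1]
shift [-1.8 -3.3  1.2] turn [ 0.0016 -0.0008 -0.0022] | t 10.42 tcp [501.  182.3 196.6] F [ 0.3  0.8 -2.1] M [-0.04  0.58  0.  ] g 0.337 j [ 0.42  0.19  2.14 -0.4   0.42  2.28]
```

View pics/n9.png

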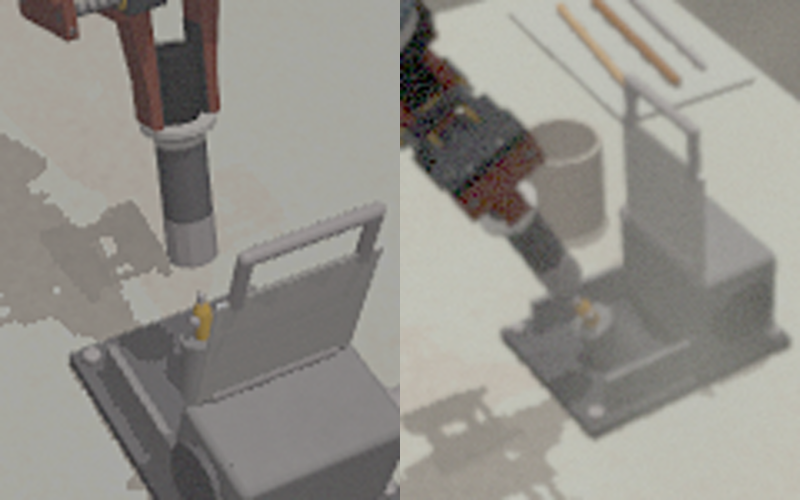

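View pics/w9b.png

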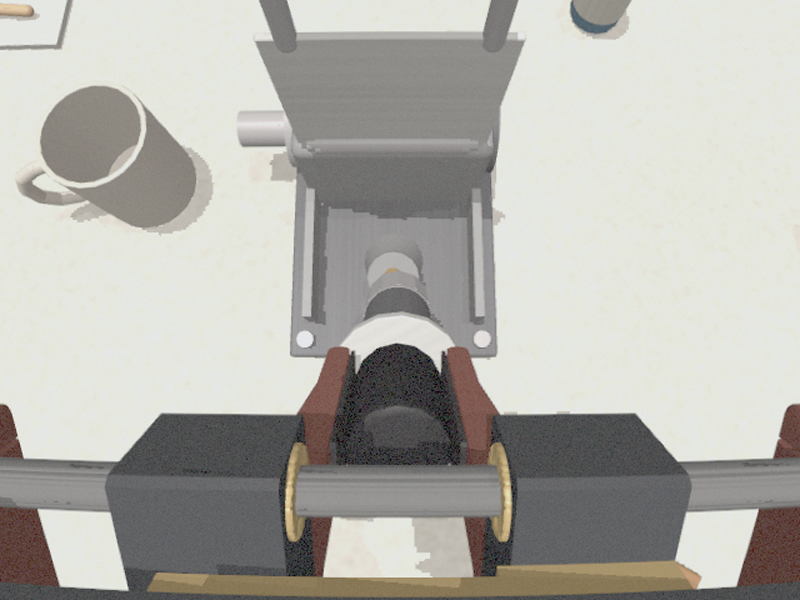

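Wrist view: boss centre at column 393, gun nose at 398, so about 3.3 mm off in tool y, just as the numbers say. Correct this and come nearer.

Call:
apply_moves(commands=[[0.2,-1.8,-3.3,1,0.0015,-0.001,-0.002],[0.2,-1.8,-3.3,10,0.0015,-0.001,-0.002],[0.2,-1.8,-3.3,19,0.0015,-0.001,-0.002],[0.2,-1.8,-3.3,19,0.0015,-0.001,-0.002],[0.2,-1.8,-3.3,19,0.0015,-0.001,-0.002]])

```text
clock: 10.98
tool_pos: [508.0, 186.3, 178.6]
tcp_rot: [0.974, 0.024, 0.223, -0.006]
force: [-0.1, -0.2, -2.0]
grip_width: 0.336
```

```bash
cat > look.py <<'E'
from nip import *
import sys
n0=sys.argv[1]; h=float(sys.argv[2])
rep(h)
st=manip.read_state(); np.save(f'st{n0}.npy',st)
for n in ['scene','side','wrist']: cv2.imwrite(f'pics/{n}{n0}.png',manip.snapshot(n)[:,:,::-1])
crop(f'pics/scene{n0}.png',f'pics/a.png',375,180,50,62,8)
crop(f'pics/side{n0}.png',f'pics/b.png',245,175,50,62,8)
a=[cv2.imread(f'pics/{n}.png') for n in 'ab']
cv2.imwrite(f'pics/n{n0}.png',np.hstack(a))
crop(f'pics/wrist{n0}.png',f'pics/w{n0}c.png',225,140,190,150,4,1.6)
E
python3 look.py 10 42
```

```text
nose rel boss (tool axes x,y), height: [ 0.34 -0.41] 41.83 F tool [-1.   0.1  1.8]
shift [-0.3  0.4 -0.2] turn [-0.0004 -0.0004  0.0003] | t 10.98 tcp [508.  186.3 178.6] F [-0.1 -0.2 -2. ] M [0.01 0.57 0.04] g 0.336 j [ 0.42  0.24  2.13 -0.44  0.38  2.32]
```

View pics/n10.png

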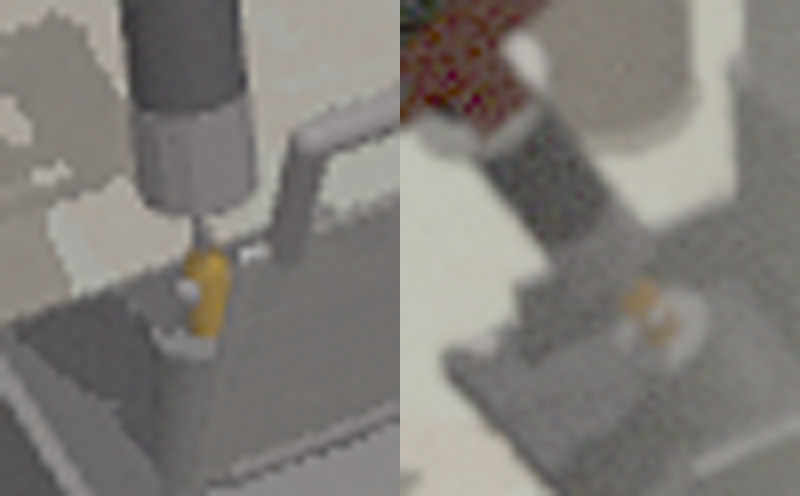

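View pics/w10c.png

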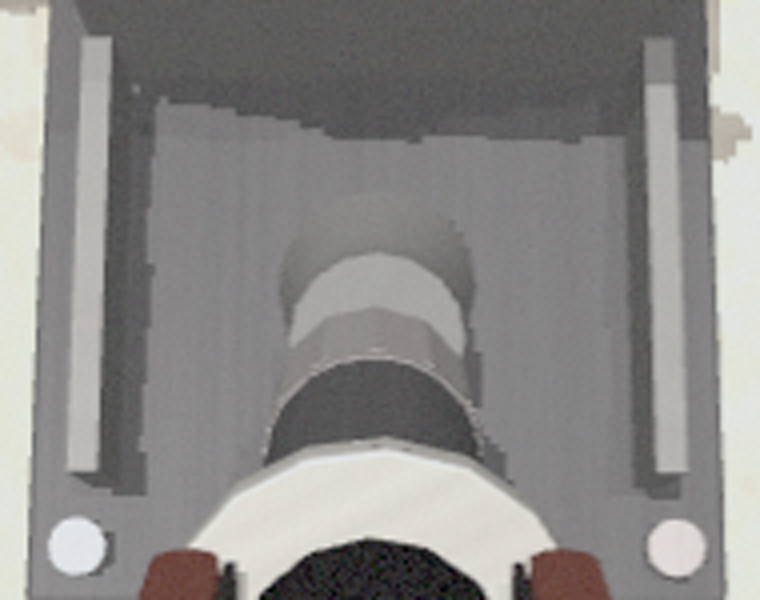

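```bash
python3 -c "
from nip import *
c=manip.calibration('wrist'); V=np.linalg.inv(c['tool_from_camera']); C=(c['intrinsics'],c['k1'],V)
t=np.linspace(0,2*np.pi,73)
for z,r,n in [(100,16,'nose'),(141.8,17,'boss')]:
    q=(proj(C,np.c_[r*np.cos(t)-1.6,r*np.sin(t)+.7,0*t+z])-[225,140]+.4)*4; print(n,q.min(0),q.max(0))
"
```

```text
nose [278.58805877 302.5659933 ] [468.69568729 484.94099435]
boss [285.59017454 247.26868895] [461.68822127 418.02548609]
```

Alignment within about 0.5 mm in all three views. Going on down the axis.

Call:
apply_moves(commands=[[0.2,-0.2,0.3,4,0,0,0],[0.2,-0.2,0.3,8,0,0,0],[0.2,-0.2,0.3,12,0,0,0],[0.2,-0.2,0.3,16,0,0,0],[0.2,-0.2,0.3,18,0,0,0]])

```text
clock: 11.55
tool_pos: [516.0, 186.6, 162.5]
tcp_rot: [0.974, 0.024, 0.224, -0.006]
force: [0.2, -0.6, -3.2]
grip_width: 0.335
```

```bash
python3 -c "
from nip import *
rep(17)"
```

```text
nose rel boss (tool axes x,y), height: [ 0.57 -0.32] 23.94 F tool [-1.3  0.6  3. ]
shift [-0.6  0.3  6.9] turn [-0.0009 -0.0014  0.0002] | t 11.55 tcp [516.  186.6 162.5] F [ 0.2 -0.6 -3.2] M [ 0.    0.55 -0.05] g 0.335 j [ 0.41  0.28  2.13 -0.48  0.34  2.35]
```

Call:
apply_moves(commands=[[0.2,-0.4,0.2,2,0,0,0],[0.2,-0.4,0.2,4,0,0,0],[0.2,-0.4,0.2,6,0,0,0],[0.2,-0.4,0.2,7,0,0,0],[0.2,-0.4,0.2,7,0,0,0]])

```text
clock: 11.97
tool_pos: [518.6, 186.5, 156.5]
tcp_rot: [0.974, 0.024, 0.224, -0.006]
force: [-1.1, -0.4, -2.5]
grip_width: 0.339
```

```bash
python3 -c "
from nip import *
rep(10)"
```

```text
nose rel boss (tool axes x,y), height: [ 0.34 -0.15] 17.38 F tool [-2.   0.3  1.8]
shift [-0.4  0.2  7.4] turn [-0.001  -0.0018  0.0001] | t 11.97 tcp [518.6 186.5 156.5] F [-1.1 -0.4 -2.5] M [-0.07  0.56  0.01] g 0.339 j [ 0.41  0.29  2.13 -0.5   0.33  2.37]
```

Call:
apply_moves(commands=[[0.2,0,0,2,0,0,0],[0.2,0,0,4,0,0,0],[0.2,0,0,6,0,0,0],[0.2,0,0,8,0,0,0],[0.2,0,0,8,0,0,0]])

```text
clock: 12.38
tool_pos: [522.0, 186.6, 148.9]
tcp_rot: [0.974, 0.024, 0.224, -0.006]
force: [3.9, -0.4, -8.7]
grip_width: 0.337
```

```bash
python3 -c "
from nip import *
rep(10)"
```

```text
nose rel boss (tool axes x,y), height: [ 0.11 -0.06] 9.01 F tool [-0.3  0.6  9.5]
shift [-0.1  0.1 -1. ] turn [-0.0008 -0.0013  0.0002] | t 12.38 tcp [522.  186.6 148.9] F [ 3.9 -0.4 -8.7] M [-0.21  0.36 -0.1 ] g 0.337 j [ 0.41  0.31  2.13 -0.52  0.31  2.39]
```

It snapped over the beads (the gun is now pulling itself on). Pressing home.

Call:
apply_moves(commands=[[0.2,0,0,2,0,0,0],[0.2,0,0,4,0,0,0],[0.2,0,0,6,0,0,0],[0.2,0,0,7,0,0,0],[0.2,0,0,8,0,0,0]])

```text
clock: 12.8
tool_pos: [525.5, 186.9, 142.5]
tcp_rot: [0.974, 0.024, 0.224, -0.006]
force: [-5.7, -1.4, 6.6]
grip_width: 0.339
```

```bash
python3 -c "
from nip import *
rep(0)"
```

```text
nose rel boss (tool axes x,y), height: [ 0.45 -0.17] 1.73 F tool [-2.3  1.1 -8.4]
shift [-0.4  0.2  1.7] turn [-0.001  -0.0021  0.0001] | t 12.8 tcp [525.5 186.9 142.5] F [-5.7 -1.4  6.6] M [-0.34  0.92 -0.13] g 0.339 j [ 0.4   0.33  2.13 -0.54  0.3   2.41]
```

Call:
apply_moves(commands=[[0.2,0,0,1,0,0,0],[0.2,0,0,2,0,0,0],[0.2,0,0,2,0,0,0]])

```text
clock: 13.05
tool_pos: [526.5, 187.2, 141.6]
tcp_rot: [0.974, 0.024, 0.225, -0.006]
force: [-10.3, -1.8, 14.1]
grip_width: 0.335
```

```bash
python3 -c "
from nip import *
rep(0)"
```

```text
nose rel boss (tool axes x,y), height: [ 0.94 -0.42] 0.53 F tool [ -3.2   1.3 -17.2]
shift [-0.9  0.4  0.5] turn [-0.0015 -0.0035  0.    ] | t 13.05 tcp [526.5 187.2 141.6] F [-10.3  -1.8  14.1] M [-0.29  1.14 -0.13] g 0.335 j [ 0.4   0.33  2.12 -0.54  0.3   2.42]
```

Call:
apply_moves(commands=[[0.2,-0.4,0.2,0.5,0,-0.002,0],[0.2,-0.4,0.2,1,0,-0.002,0],[0.2,-0.4,0.2,1,0,-0.002,0]])

```text
clock: 13.3
tool_pos: [527.0, 187.3, 141.6]
tcp_rot: [0.974, 0.024, 0.225, -0.007]
force: [-16.3, -2.3, 26.1]
grip_width: 0.342
```

```bash
python3 look.py 11 0; python3 - <<'E'
from h import *
crop('pics/scene11.png','pics/a.png',340,120,120,150,4);crop('pics/side11.png','pics/b.png',220,120,120,150,4)
cv2.imwrite('pics/m11.png',cv2.resize(np.hstack([cv2.imread('pics/a.png'),cv2.imread('pics/b.png')]),(800,500)))
E
```

```text
nose rel boss (tool axes x,y), height: [ 1.41 -0.52] 0.31 F tool [ -3.5   1.5 -30.6]
shift [-1.4  0.5  0.3] turn [-0.0021 -0.0033  0.0001] | t 13.3 tcp [527.  187.3 141.6] F [-16.3  -2.3  26.1] M [-0.39  1.11 -0.15] g 0.342 j [ 0.4   0.33  2.12 -0.54  0.3   2.41]
```

View pics/n11.png

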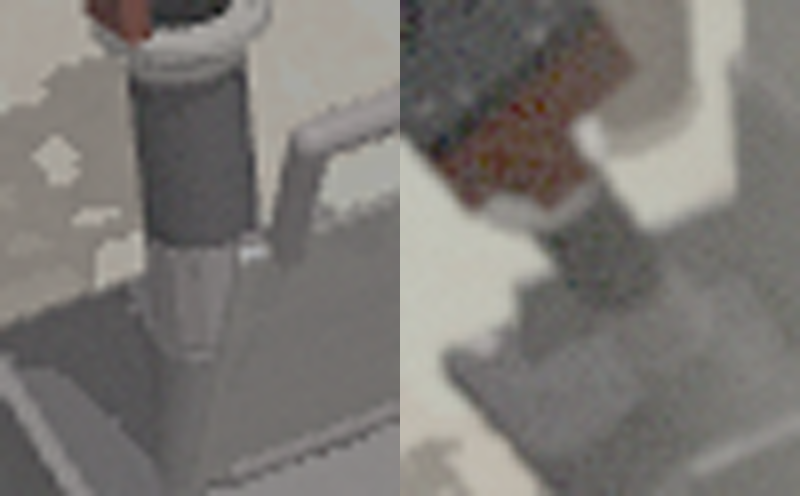

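View pics/w11c.png

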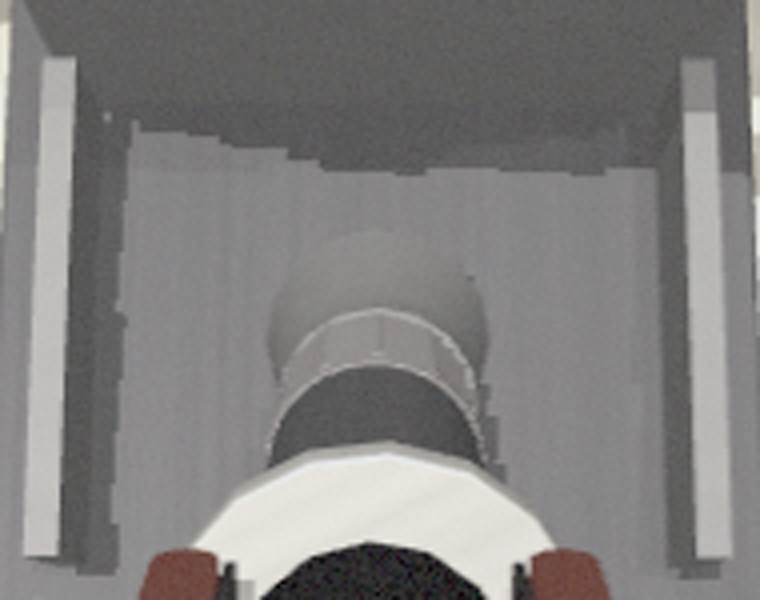

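View pics/m11.png

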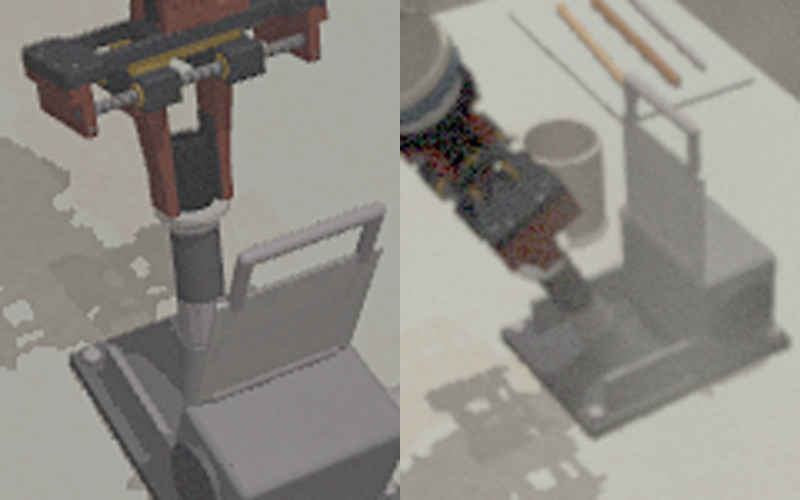

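Call:
apply_moves(commands=[[0.2,-0.3,0.2,-0.4,0,0,0],[0.2,-0.3,0.2,-0.4,0,0,0],[0.2,-0.3,0.2,-0.4,0,0,0]])

```text
clock: 13.7
tool_pos: [526.8, 187.2, 141.6]
tcp_rot: [0.974, 0.024, 0.225, -0.007]
force: [-12.2, -0.4, 19.9]
grip_width: 0.338
```

```bash
python3 - <<'E'
from nip import *
rep(0)
S=cam('scene');D=cam('side');k=10/3
s=lambda a,b:(340+a/k-.4,120+b/k-.4); d=lambda a,b:(220+(a-400)/k-.4,120+b/k-.4)
A,ra=tri([(S,s(240,263)),(D,d(697,133))]);B,rb=tri([(S,s(380,208)),(D,d(629,83))])
print(A,B,ra,rb); m=(A+B)/2; print('mid',m)
g=lambda w:(w[0]-618.1)*np.cos(.049)+(w[1]-190.9)*np.sin(.049)
print('angle',np.arctan2(m[2]-100,20-g(m)), np.hypot(m[2]-100,20-g(m)))
E
```

```text
nose rel boss (tool axes x,y), height: [ 1.24 -0.43] 0.35 F tool [ -2.4  -0.2 -23.3]
shift [-1.2  0.4  0.3] turn [-0.0025 -0.0034 -0.    ] | t 13.7 tcp [526.8 187.2 141.6] F [-12.2  -0.4  19.9] M [-0.27  0.89 -0.14] g 0.338 j [ 0.4   0.33  2.12 -0.54  0.3   2.41]
[643.41354497 145.56489197 231.00124294] [637.33641338 237.31552476 229.07195212] [array([-0.0581814 ,  0.08929736]), array([-0.05307406, -0.05923943])] [array([-0.67197759,  1.05324956]), array([-0.57375156, -0.70556445])]
mid [640.37497918 191.44020837 230.03659753]
angle 1.588287333951211 130.05649146057831
```

```bash
python3 -c "
from nip import *
print(manip.sign_off()); rep(0)"
```

```text
the job is handed in; nothing more can be done
None
the job is handed in; nothing more can be done
```

The gearbox cover is standing upright, and the grease gun is snapped onto the nipple and pressed fully home. I handed the job in at 13.7 s of the 61 s, with the gripper still holding the gun and pressing.

- **Cover:** I carried it up by its bar and let go. The arc the tool followed gave an angle of about 1.575 rad, and locating the bar in the scene and side views at the end gave 1.59 rad, both close to the 1.571 for upright.
- **Gun:** I took it from the stand with the fingers on its collar, lined it up with the nipple and pushed it down the nipple's axis.
    - **Snap:** it snapped over the beads at about 9–10 mm, where the force reversed to a pull of about 9 N.
    - **Home:** it met a hard stop. The last 1 mm of push moved it only about 0.2 mm but raised the force from 17 to 31 N. I then eased back to a steady 23 N, still above the 13 N spring.
    - **Nose:** in the pictures it sits flush on the boss, with the boss's flat top no longer visible.
- **Small disagreements:** the measured pose at the end put the nose 0.35 mm above the boss and 1.2 mm off the axis, which is within the 2 mm calibration error. The sideways force was only about 2 N.
- **Other objects:** I didn't touch the mug, bottle, bowl or rib, though I made no separate check of them at the end.

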